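Turn the clay plaques and stand them on the drying rack

ROBOT

A 6-joint arm with a two-finger parallel gripper is mounted at the origin on the work surface. World frame = base frame: x ahead of the robot, y to its left, z up, the work surface at z = 0. Lengths are in mm, angles in degrees, forces in N, time in s.
With the tool pointing down it reaches from about 325 to 750 mm from the base axis. Payload 7.6 kg.
Tool frame: the origin (TCP) lies on the mounting face of the last link; the fingertips stand 173 mm ahead of it and the grasp point (between the pads) lies 155 mm ahead of it; z points along the fingers, y is the line along which they close (so a half turn about z gives the same grasp; the last joint's range is limited). The gripper opens to 85 mm and grips with 20 to 120 N. Pads are 22 mm wide; open, the fingers measure 114 mm over their backs; the gripper's body (76 mm by 85 mm) begins 54 mm behind the grasp point. The pads swing forward as they close: fully open they stand 13 mm farther back than shut.
Start: joints at [72.691, 2.991, 80.254, -0, 96.75, -4.028], TCP at [120.585, 510.968, 404.723] pointing down, gripper open.
Joint ranges: [-166.34, 166.34], [-52.06, 124.39], [6.96, 135.62], [-60.46, 240.46], [14.63, 156.25], [-167.68, 167.68]. Speed limits (degrees/s): [147.25, 147.25, 172.46, 180, 180, 180].

INTERFACE

Orientations are given as a 3x3 rotation matrix whose columns are the frame's x, y, z axes.
In Python, from station import env, vision, job gives the robot as it stands. The module is installed in compiled form; this text tells all that it offers.
- The arm moves only by the tool move_arm, never from a script. Its argument "deltas" is a list of rows, each a list of 5 numbers: the shift along the world's x, y, z in m, then the turn about the world's z in degrees, then the closure, from -1 (fully open) to 1 (shut). A call has 1 to 8 rows; each row shifts and turns the commanded pose from where the row before left it; what a row does not reach is not made up. A row lasts 1/12 s, in which the tool goes at most 41.7 mm and 7.16 degrees, less where a joint would pass 70% of its speed; a pose out of reach is approached as far as the arm can. A call is refused whole if a number of a shift passes 0.0417 or a number of a turn 7.16, either way. A call with a gripper value outside its range is refused whole. The fingers move at their own pace and stop on an object; "squeeze" is the grip in N (left out, the last holds). Time passes only in rows, so rows that do not move let the fingers close. It gives the time, the measured TCP pose, the force, the opening and the grip force at its end, in the units of the state.
- env.read_state(): the state, without advancing time (a new reading comes with each control period).
- vision.get_image(name): name is "side" or "top" or "wrist"; returns a dict with "color" (400x640x3 uint8, red, green, blue), "range_z" (400x640 float32, mm along the optical axis (not along the pixel's ray), 0 where there is no reading), "K" (3x3 intrinsics, pixels), "R" (3x3) and "t" (3): a world point X has camera coordinates R X + t. Camera axes: x right, y down, z forward; pixel columns grow to the right and rows downward; lengths in mm; the calibration is good to about 2 mm. A picture is of the moment at which its call begins.
- job.finish_job(): hands the job in; it is judged then, once.
The state is a dict: "time": time; "qpos": joint angles; "dq": joint speeds; "effort": joint torques, N m; "ee_pos": TCP position; "eef_rot": TCP orientation; "wrist_force": force on the tool from outside, world axes, zero at the start; "torque": the same for the moment, N m; "gripper_width": opening from 0.0 (shut) to 1.0 (fully open); "grasp_force": force on a finger pad.
Only numpy, scipy, OpenCV 4.12 (cv2) and the standard library are available. Lean on these libraries where they do the work, as an engineer would, in place of code of your own. Each camera call takes 0.05 s, during which the arm holds its last target. There are 200 camera calls.

TASK

Clear whatever cork sanding blocks stand in the drying rack into the tool tray to make room for the clay plaques. Slide each plaque out of the tight row on the ware board for finger room, turn it over and stand it on a short end on the narrow ledge of the rack, leaning back against the rail with its relief face, now hidden underneath, looking out to the front. Do this with every plaque, one to a bay, and leave the other things on the table where they are.

Things in the scene. Friction and masses are not known exactly. Their poses are not given: they have to be found in the camera images.
- board: fixed plywood ware board at the robot's right, 125 mm (its x) by 262 mm (y), 18 mm thick; origin under its centre. Plaques lie on it side by side, almost touching, long axes along its x. Strips 14 mm wide, 12 mm proud of its top, close the row at both ends (y = +-117 to 131 mm); the edges at x = +-62.5 mm are open, so a plaque can be slid out along x, over the edge
- rack: fixed wooden drying rack at the robot's left, 346 mm long (its y); origin on the table, x to its front. Narrow ledge, top at z = 40 mm, 29 mm wide (x = -11 to +18) between two lips 6 mm thick, tops at z = 50. Three dividers 14 mm thick at y = -84, 0, 84, tops at z = 100, and end posts from y = +-161 on, tops 106, part it into four bays, one plaque each.
- rack_rail (a point): middle of the axis of the rack's round rail, 12 mm thick, which runs along the rack's y: 26 mm behind the rack's origin, 100 mm above the table. A plaque on the ledge leans back on it by 8 to 20 degrees. Axes as the rack
- rack_guard (a point): middle of the axis of the rack's thin front guard rod, 8 mm thick, along the rack's y: 26 mm in front of the rack's origin, 95 mm above the table. Plaques go in from above between guard and rail, a gap of 42 mm. Axes as the rack
- tray: fixed dark wooden tool tray on the table between robot and rack, 100 mm (its x) by 130 mm (y), open on top, walls 5 mm thick and 28 mm high, floor 5 mm; origin under its centre
- figure: bystander: grey clay figure, 100 mm base, 205 mm tall; origin under its base
- brushcup: bystander: blue cup of brushes, 84 mm across, 90 mm tall without the brushes (160 with them); origin under its base
- sponge: bystander: round sponge, 76 mm across, 32 mm tall; origin under it
- claytool: bystander: wooden modelling tool with wire end, 160 mm long, 10 mm thick, lying; origin under the middle of its handle, x along it
- slipjar: bystander: glass jar, 72 mm across, 100 mm tall; origin under it
- clayblock: bystander: grey clay block 110 x 90 x 70 mm; origin under it
- paletteknife: bystander: palette knife lying flat, about 250 mm long, x along it, handle to -x
- block1: cork sanding block (may be absent) 22 mm (its x) by 50 mm (y) by 90 mm tall (z), 60 g, standing upright in a bay on the rack's ledge at the start, its axes along the rack's; origin under its centre
- block2: cork sanding block (may be absent) 22 mm (its x) by 50 mm (y) by 90 mm tall (z), 60 g, standing upright in a bay on the rack's ledge at the start, its axes along the rack's; origin under its centre
- plaque1: clay plaque (may be absent; all are alike): slab 110 mm (its x) by 56 mm (y) by 16 mm thick (z), 0.13 to 0.25 kg, lying relief face down at the start. Origin at the centre of the relief face; z points through the slab to the plain back (z = +16 mm), so z is up at the start. The relief face has a raised rim and rosette, the back three thin dark lines. Either short end may be up on the rack
- plaque2: clay plaque (may be absent; all are alike): slab 110 mm (its x) by 56 mm (y) by 16 mm thick (z), 0.13 to 0.25 kg, lying relief face down at the start. Origin at the centre of the relief face; z points through the slab to the plain back (z = +16 mm), so z is up at the start. The relief face has a raised rim and rosette, the back three thin dark lines. Either short end may be up on the rack
- plaque3: clay plaque (may be absent; all are alike): slab 110 mm (its x) by 56 mm (y) by 16 mm thick (z), 0.13 to 0.25 kg, lying relief face down at the start. Origin at the centre of the relief face; z points through the slab to the plain back (z = +16 mm), so z is up at the start. The relief face has a raised rim and rosette, the back three thin dark lines. Either short end may be up on the rack
- plaque4: clay plaque (may be absent; all are alike): slab 110 mm (its x) by 56 mm (y) by 16 mm thick (z), 0.13 to 0.25 kg, lying relief face down at the start. Origin at the centre of the relief face; z points through the slab to the plain back (z = +16 mm), so z is up at the start. The relief face has a raised rim and rosette, the back three thin dark lines. Either short end may be up on the rack
Not all that is in view belongs to the job. What is shaped like the plaque2 but turquoise or yellow is not meant.

How it is judged:
By the outcome, as a careful person would: the job done as asked, in the order asked, and still so for the second after the job is handed in, with the robot touching nothing.
Of block1, block2 only 1 to 2 are there at a start; the rules pass over those that are not, and their reading is None.
Of plaque1, plaque2, plaque3, plaque4 only 3 to 4 are there at a start; the rules pass over those that are not, and their reading is None.
At some moment in a run one of plaque1, plaque2, plaque3, plaque4 may be knocked a few centimetres aside while the robot is not near it.
It also fails if it takes over 210 s, if anything falls off the work surface, if the arm or the gripper's body presses on something with over 40 N, if the wrist force passes 120 N, or if a joint passes its speed limit or range.

## Working session

There is one attempt and no reset: what is moved stays moved. The work goes in short steps, Python scripts to look and compute and a tool call to move; the robot and the scene stay as the last step left them, time stands still between calls to the robot, and variables do not carry over. Pictures are saved under pics/ and viewed, at most 14 in all, crops included, and the job is handed in when it is done.

Besides the shell and the picture viewer there is one more tool, called as name(argument=value, ...) on one line, values as JSON. move_arm: Moves the arm, as the interface text tells. Its arguments: {"type":"object","properties":{"deltas":{"type":"array"},"squeeze":{"type":"number"}},"required":["deltas"]}

```bash
mkdir -p pics
cat > h.py <<'E'
import numpy as np, cv2
from station import env, vision, job
def grab(n,name=None):
    im=vision.get_image(n)
    if name: cv2.imwrite(f'pics/{name}.png',im['color'][:,:,::-1])
    return im
def pts(im):
    "world xyz per pixel from depth (nan where none)"
    h,w=im['range_z'].shape; u,v=np.meshgrid(np.arange(w),np.arange(h))
    z=im['range_z'].astype(float); z[z==0]=np.nan
    K=im['K']; c=np.stack([(u-K[0,2])/K[0,0]*z,(v-K[1,2])/K[1,1]*z,z],-1)
    return (c-im['t'])@im['R']
E
python3 - <<'E'
from h import *
for n in('top','side'):
    im=grab(n,n+'0'); np.savez('pics/'+n+'0.npz',**im); print(n,-im['R'].T@im['t'],im['K'][0,0],im['R'].round(2).tolist())
s=env.read_state();print(s)
E
```

```text
top [ 415.21046277  -87.85173479 1551.04862861] 447.9774035047547 [[0.02, -1.0, -0.01], [-1.0, -0.01, -0.07], [0.07, 0.01, -1.0]]
side [-140.07041115 -915.17780851 1116.97690639] 394.7660752853814 [[0.78, -0.63, -0.01], [-0.44, -0.53, -0.72], [0.45, 0.57, -0.69]]
{'time': 0.1, 'qpos': array([ 7.26892976e+01,  3.02552403e+00,  8.03088074e+01, -2.44795291e-03,
        9.67511165e+01, -4.02850685e+00]), 'dq': array([ 0.02494351, -0.05462462, -0.14248694, -0.06365484,  0.10770766,
        0.03310008]), 'effort': array([ 1.33393525e-03, -3.82583785e+01, -3.60984421e+01, -8.19928641e-05,
        4.72882137e-03,  1.36725976e-05]), 'ee_pos': array([120.59684163, 510.93348972, 403.92483723]), 'eef_rot': array([[-9.73249154e-01,  2.29751872e-01, -4.03248531e-04],
       [ 2.29752217e-01,  9.73248096e-01, -1.43642233e-03],
       [ 6.24401475e-05, -1.49064406e-03, -9.99998887e-01]]), 'wrist_force': array([ 0.20543251,  0.15039419, -0.70020381]), 'torque': array([-0.01196248, -0.00756976, -0.00667437]), 'grasp_force': 0.0, 'gripper_width': 1.0004330703928872}
```

View pics/top0.png

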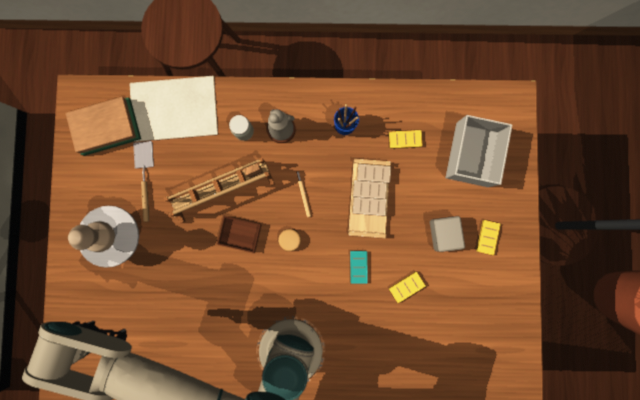

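View pics/side0.png

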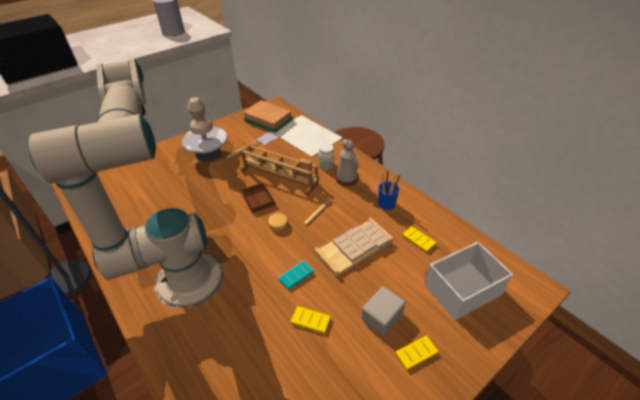

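Run:
```python
from h import *
a=dict(np.load('pics/top0.npz'));b=dict(np.load('pics/side0.npz'))
f=lambda im,x,y,w,h:cv2.resize(im['color'][y:y+h,x:x+w,::-1],(400,300),interpolation=cv2.INTER_CUBIC)
cv2.imwrite('pics/c0.png',np.vstack([np.hstack([f(a,160,150,120,90),f(a,315,150,120,90)]),np.hstack([f(b,230,135,100,75),f(b,305,205,100,75)])]))
P=pts(a)
for (u,v) in [(372,170),(372,188),(372,205),(370,225),(240,240),(289,240),(300,195),(150,240)]: print(u,v,P[v,u].round(0))
# rack: pixels with heights in box
m=(P[...,2]>80)&(P[...,2]<112); m[:, :160]=0;m[:,285:]=0;m[:150]=0;m[225:]=0
q=P[m]; print(len(q),cv2.minAreaRect(q[:,:2].astype(np.float32)))
m2=(P[...,2]>115)&(P[...,2]<160);m2[:, :160]=0;m2[:,285:]=0;m2[:150]=0;m2[225:]=0
n,l,st,ce=cv2.connectedComponentsWithStats(m2.astype(np.uint8))
for i in range(1,n): print(st[i],ce[i],P[l==i].mean(0).round(1),P[l==i].min(0).round(0),P[l==i].max(0).round(0))
m3=(P[...,2]>12)&(P[...,2]<45);m3[:,:345]=0;m3[:,397:]=0;m3[:152]=0;m3[245:]=0
q=P[m3];print(cv2.minAreaRect(q[:,:2].astype(np.float32)))
m3=(P[...,2]>15)&(P[...,2]<35);m3[:,:212]=0;m3[:,268:]=0;m3[:210]=0;m3[255:]=0
q=P[m3];print('tray',cv2.minAreaRect(q[:,:2].astype(np.float32)))
```

```text
372 170 [ 616. -268.   37.]
372 188 [ 555. -269.   29.]
372 205 [ 497. -269.   32.]
370 225 [ 430. -265.   13.]
240 240 [371. 181.   1.]
289 240 [374.  11.  25.]
300 195 [530. -23.  -1.]
150 240 [366. 492.   1.]
903 ((548.059326171875, 248.52410888671875), (65.48271179199219, 347.0442199707031), 23.482467651367188)
[243 163  17  12 117] [251.06837607 168.48717949] [603.2 130.  127.7] [584. 105. 116.] [621. 156. 136.]
((523.7694091796875, -259.90594482421875), (126.50994873046875, 262.71392822265625), 86.4858169555664)
tray ((393.40423583984375, 184.41891479492188), (131.82113647460938, 100.5466537475586), 78.16692352294922)
```

View pics/c0.png

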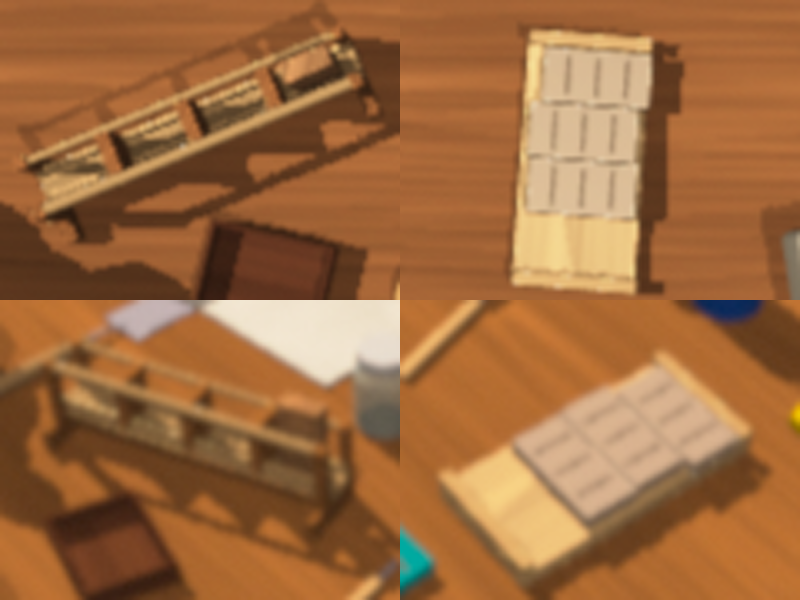

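Run:
```python
from h import *
a=dict(np.load('pics/top0.npz'));P=pts(a)
n=np.array([.917,.398]);l=np.array([-.398,.917]);c=np.array([548,248.5])
D=P[...,:2]-c;X=D@n;Y=D@l;Z=P[...,2]
m=(abs(Y)<150)&(abs(X)<45)
for lo in range(-40,45,4):
    k=m&(X>=lo)&(X<lo+4)&(abs(abs(Y)-42)<25)
    if k.sum(): print(lo,k.sum(),np.percentile(Z[k],[5,25,50,75,95]).round(0))
k=m&(Z>116)&(Z<140);print('block X,Y',np.percentile(X[k],[2,50,98]),np.percentile(Y[k],[2,50,98]),np.median(Z[k]))
```

```text
-40 29 [-6. -3. -1.  1.  4.]
-36 34 [-7. -4. -2. -1.  2.]
-32 68 [ -5.  -1.  52. 102. 106.]
-28 71 [ -6.  -1. 100. 104. 108.]
-24 67 [ -6.  -2. 100. 103. 106.]
-20 41 [ -6.  -4.  -2.   2. 100.]
-16 4 [-7. -7. -6. -5. -4.]
-12 12 [39. 42. 45. 49. 52.]
-8 31 [35. 37. 39. 41. 43.]
-4 34 [35. 38. 39. 42. 43.]
0 33 [34. 37. 39. 42. 45.]
4 36 [33. 36. 38. 40. 45.]
8 36 [34. 37. 39. 40. 45.]
12 35 [34. 37. 39. 41. 44.]
16 48 [34. 38. 42. 45. 51.]
20 51 [ 44.  47.  52.  95. 102.]
24 46 [ 46.  94.  97. 100. 101.]
28 20 [ 92.  93.  96.  98. 100.]
32 11 [-5. -4. -2.  1. 45.]
36 32 [-6. -3. -1.  1.  5.]
40 10 [-6. -5. -4. -1.  2.]
block X,Y [-6.61373042  3.48105911 15.03631537] [-148.57115881 -127.42111128 -106.42669669] 128.2574750913665
```

move_arm(deltas=[[0.04, -0.02, 0.03, 7, -1], [0.04, -0.02, 0.03, 7, -1], [0.04, -0.02, 0.03, 7, -1], [0.04, -0.02, 0.02, 7, -1], [0.04, -0.02, 0, 7, -1], [0.04, -0.03, 0, 1.8, -1], [0.04, -0.03, 0, 0, -1], [0.04, -0.03, 0, 0, -1]])

```text
time: 0.77
ee_pos: [377.5, 357.3, 487.7]
eef_rot: [[-0.929, -0.371, -0.001], [-0.371, 0.929, -0.0], [0.001, -0.0, -1.0]]
wrist_force: [0.5, 0.8, 0.0]
gripper_width: 0.998
grasp_force: 0.0
```

move_arm(deltas=[[0.03, -0.035, 0, 0, -1], [0, -0.035, 0, 0, -1], [0, 0, 0, 0, -1], [0, 0, 0, 0, -1]])

```text
time: 1.1
ee_pos: [403.8, 290.8, 487.9]
eef_rot: [[-0.93, -0.367, -0.0], [-0.367, 0.93, 0.0], [0.0, 0.0, -1.0]]
wrist_force: [-0.2, 0.5, 0.5]
gripper_width: 1.0
grasp_force: 0.0
```

```bash
cat >> h.py <<'E'
N=np.array([.917,.398]);L=np.array([-.398,.917]);C=np.array([548,248.5])
E
python3 - <<'E'
from h import *
a=grab('wrist','w1');P=pts(a);Z=P[...,2]
print(-a['R'].T@a['t'],a['K'][0,0], np.nanmin(a['range_z']))
D=P[...,:2]-C
k=(Z>86)&(Z<112)&(abs(D@N)<45)&(abs(D@L)<190);q=P[k]
print(k.sum(),cv2.minAreaRect(q[:,:2].astype(np.float32)))
k=(Z>120)&(Z<140)&(abs(D@N)<45)&(abs(D@L)<190);q=P[k]
print('blk',k.sum(),cv2.minAreaRect(q[:,:2].astype(np.float32)),np.median(q[:,2]))
for y in (-150,-126,-42,42,126):
  for s in(-26,26):
    k=(Z>88)&(Z<112)&(abs(D@N-s)<12)&(abs(D@L-y)<12);print(y,s,k.sum(),(D@N)[k].mean().round(1) if k.sum() else '',np.percentile(Z[k],[50,95]).round(0) if k.sum() else '')
E
```

```text
[333.34804194 262.68018218 458.07630815] 302.9990829877628 0.0
5255 ((548.576171875, 246.37742614746094), (65.38609313964844, 345.9239501953125), 23.56707000732422)
blk 846 ((603.6837158203125, 129.3153076171875), (22.908008575439453, 51.018531799316406), 24.6307315826416) 130.63319225982355
-150 -26 181 -27.0 [106. 108.]
-150 26 0  
-126 -26 166 -27.2 [106. 108.]
-126 26 17 25.4 [100. 101.]
-42 -26 169 -27.2 [106. 108.]
-42 26 0  
42 -26 173 -27.4 [106. 108.]
42 26 108 25.1 [ 99. 101.]
126 -26 177 -27.5 [106. 108.]
126 26 107 25.0 [ 99. 101.]
```

View pics/w1.png

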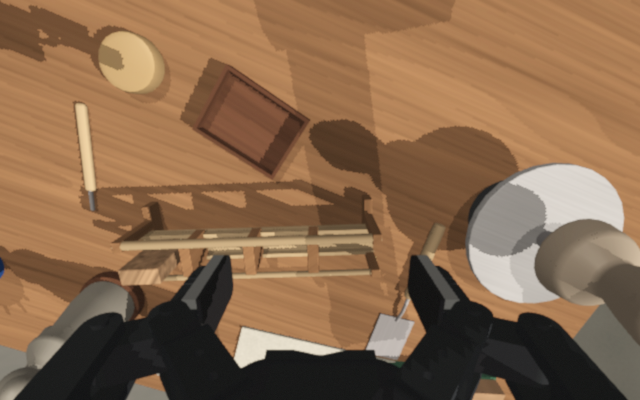

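move_arm(deltas=[[0.025, -0.02, 0, 1, -1], [0.025, -0.02, 0, 1, -1], [0.025, -0.02, 0, 0, -1], [0.025, -0.02, 0, 0, -1], [0.025, -0.02, 0, 0, -1], [0.025, -0.02, 0, 0, -1], [0.025, -0.02, 0, 0, -1], [0.025, -0.0215, 0, 0, -1]])

```text
time: 1.82
ee_pos: [604.3, 131.4, 487.7]
eef_rot: [[-0.914, -0.405, -0.0], [-0.405, 0.914, 0.0], [0.0, 0.001, -1.0]]
wrist_force: [-0.1, -0.0, 0.5]
gripper_width: 0.999
grasp_force: 0.0
```

move_arm(deltas=[[0, 0, -0.03, 0, -1], [0, 0, -0.03, 0, -1], [0, 0, -0.03, 0, -1], [0, 0, -0.03, 0, -1], [0, 0, 0, 0, -1], [0, 0, 0, 0, -1]])

```text
time: 2.32
ee_pos: [603.1, 131.9, 366.6]
eef_rot: [[-0.915, -0.404, -0.004], [-0.404, 0.915, -0.0], [0.004, 0.001, -1.0]]
wrist_force: [0.6, 0.2, 1.1]
gripper_width: 0.999
grasp_force: 0.0
```

move_arm(deltas=[[0.001, -0.002, -0.025, 0, -1], [0, 0, -0.025, 0, -1], [0, 0, -0.025, 0, -1], [0, 0, -0.012, 0, -1], [0, 0, 0, 0, -1], [0, 0, 0, 0, 0.5], [0, 0, 0, 0, 0.5], [0, 0, 0, 0, 0.5]], squeeze=25)

```text
time: 2.98
ee_pos: [604.8, 128.7, 283.8]
eef_rot: [[-0.915, -0.402, 0.004], [-0.402, 0.915, 0.001], [-0.004, -0.001, -1.0]]
wrist_force: [0.5, -0.5, -0.2]
gripper_width: 0.606
grasp_force: 0.0
```

move_arm(deltas=[[0, 0, 0, 0, 0.5], [0, 0, 0, 0, 0.5], [0, 0, 0.01, 0, 0.5], [0, 0, 0.02, 0, 0.5], [0, 0, 0.03, 0, 0.5], [0, 0, 0.03, 0, 0.5], [0, 0, 0.03, 0, 0.5], [0, 0, 0, 0, 0.5]])

```text
time: 3.65
ee_pos: [604.1, 128.4, 410.1]
eef_rot: [[-0.915, -0.402, 0.012], [-0.402, 0.916, 0.002], [-0.012, -0.003, -1.0]]
wrist_force: [1.4, 0.0, 1.4]
gripper_width: 0.58
grasp_force: 26.2
```

move_arm(deltas=[[-0.026, 0.007, 0, -5, 0.5], [-0.026, 0.007, 0, -5, 0.5], [-0.026, 0.007, 0, -5, 0.5], [-0.026, 0.007, 0, -5, 0.5], [-0.026, 0.007, 0, -5, 0.5], [-0.026, 0.007, 0, -5, 0.5], [-0.026, 0.007, 0, -5, 0.5], [-0.028, 0.007, 0, 0, 0.5]])

```text
time: 4.32
ee_pos: [392.9, 184.5, 401.3]
eef_rot: [[-0.98, 0.2, 0.0], [0.2, 0.98, 0.0], [-0.0, 0.0, -1.0]]
wrist_force: [-0.0, 0.4, 0.0]
gripper_width: 0.584
grasp_force: 26.2
```

move_arm(deltas=[[0, 0, -0.03, 0, 0.5], [0, 0, -0.03, 0, 0.5], [0, 0, -0.03, 0, 0.5], [0, 0, -0.03, 0, 0.5], [0, 0, -0.01, 0, 0.5], [0, 0, 0, 0, 0.5], [0, 0, 0, 0, 0.5]])

```text
time: 4.9
ee_pos: [394.6, 184.6, 272.2]
eef_rot: [[-0.981, 0.196, 0.001], [0.196, 0.981, 0.0], [-0.001, 0.0, -1.0]]
wrist_force: [0.6, -1.1, 0.7]
gripper_width: 0.574
grasp_force: 26.3
```

move_arm(deltas=[[0, 0, -0.01, 0, 0.5], [0, 0, -0.008, 0, 0.5], [0, 0, -0.004, 0, 0.5], [0, 0, 0, 0, 0.5], [0, 0, 0, 0, 0.5]])

```text
time: 5.32
ee_pos: [394.4, 184.5, 249.2]
eef_rot: [[-0.981, 0.196, 0.0], [0.196, 0.981, 0.0], [-0.0, 0.0, -1.0]]
wrist_force: [-0.5, -0.1, -0.5]
gripper_width: 0.579
grasp_force: 26.1
```

move_arm(deltas=[[0, 0, -0.002, 0, 0.5], [0, 0, -0.002, 0, 0.5], [0, 0, 0, 0, 0.5]])

```text
time: 5.57
ee_pos: [395.2, 185.0, 248.0]
eef_rot: [[-0.981, 0.195, 0.005], [0.195, 0.981, 0.002], [-0.004, 0.003, -1.0]]
wrist_force: [-2.5, 0.8, 14.4]
gripper_width: 0.578
grasp_force: 27.9
```

move_arm(deltas=[[0, 0, -0.001, 0, 0.5], [0, 0, -0.001, 0, 0.5], [0, 0, 0, 0, 0.5]])

```text
time: 5.82
ee_pos: [395.7, 185.0, 247.8]
eef_rot: [[-0.981, 0.195, 0.007], [0.195, 0.981, 0.002], [-0.007, 0.004, -1.0]]
wrist_force: [-4.8, -2.1, 24.3]
gripper_width: 0.578
grasp_force: 29.3
```

move_arm(deltas=[[0, 0, 0.0015, 0, 0.5], [0, 0, 0.0015, 0, 0.3], [0, 0, 0, 0, 0], [0, 0, 0, 0, -0.5], [0, 0, 0, 0, -0.5], [0, 0, 0.01, 0, -0.5], [0, 0, 0.03, 0, -0.5], [0, 0, 0.04, 0, -0.5]])

```text
time: 6.48
ee_pos: [393.5, 184.2, 324.3]
eef_rot: [[-0.981, 0.196, -0.007], [0.196, 0.981, -0.003], [0.007, -0.004, -1.0]]
wrist_force: [0.6, -0.1, -0.1]
gripper_width: 0.752
grasp_force: 0.0
```

move_arm(deltas=[[0, 0, 0.04, 0, -0.5], [0, 0, 0.04, 0, -0.5], [0.008, -0.027, 0, -6, -0.5], [0.008, -0.027, 0, -6, -0.5], [0.008, -0.027, 0, -6, -0.5], [0.008, -0.027, 0, -6, -0.5], [0.008, -0.027, 0, -6, -0.5], [0.008, -0.027, 0, -6, -0.5]])

```text
time: 7.15
ee_pos: [442.2, 21.1, 406.5]
eef_rot: [[-0.675, 0.738, -0.0], [0.738, 0.675, 0.0], [0.0, -0.0, -1.0]]
wrist_force: [1.1, 0.3, 0.5]
gripper_width: 0.75
grasp_force: 0.0
```

move_arm(deltas=[[0.008, -0.027, 0, -6, -0.5], [0.008, -0.027, 0, -6, -0.5], [0.008, -0.027, 0, -6, -0.5], [0.008, -0.027, 0, -6, -0.5], [0.008, -0.027, 0, -6, -0.5], [0.008, -0.027, 0, -6, -0.5], [0, 0, 0, 0, -0.5], [0, 0, 0, 0, -0.5]])

```text
time: 7.82
ee_pos: [490.2, -140.6, 405.8]
eef_rot: [[-0.115, 0.993, -0.001], [0.993, 0.115, 0.001], [0.001, -0.001, -1.0]]
wrist_force: [-0.4, 0.2, 0.2]
gripper_width: 0.75
grasp_force: 0.0
```

```bash
cat >> h.py <<'E'
C=np.array([547.5,247.0])
def board(n,save=None):
    a=grab(n,save); P=pts(a); return a,P
def plaques(n='top',save=None):
    "plaque tops: light clay pixels near z=34 in board area; print rects"
    a,P=board(n,save); Z=P[...,2]
    hsv=cv2.cvtColor(a['color'],cv2.COLOR_RGB2HSV)
    m=(Z>26)&(Z<42)&(P[...,0]>380)&(P[...,0]<670)&(P[...,1]>-420)&(P[...,1]<-130)
    return a,P,m,hsv
E
python3 - <<'E'
from h import *
a,P,m,hsv=plaques('wrist','w2'); print(env.read_state()['ee_pos'],m.sum(), np.median(hsv[m],0) if m.any() else 0)
q=P[m]; print(q.min(0),q.max(0)); np.savez('pics/w2.npz',**a)
b=grab('top','top1'); Q=pts(b)
k=(Q[...,2]>60)&(Q[...,2]<110)&(np.hypot(Q[...,0]-394,Q[...,1]-184)<70);print('block in tray',k.sum(),Q[k].mean(0),Q[k].min(0),Q[k].max(0))
E
```

```text
[ 490.156524   -139.65543746  405.98936775] 9285 [ 17.  60. 181.]
[ 391.73294797 -330.01570932   26.02141553] [ 656.17035469 -191.18278276   38.08003112]
block in tray 117 [393.06220298 184.98410851  91.36399459] [379.91876401 161.10748241  60.63069736] [405.5731858  211.96892557 101.58318727]
```

View pics/w2.png

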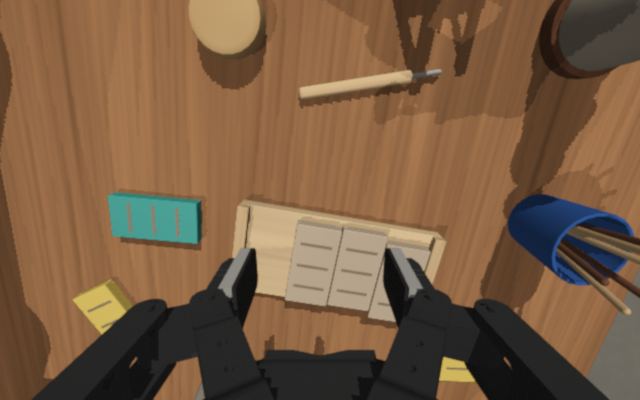

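```bash
cat >> h.py <<'E'
def rects(a,xr=(380,670),yr=(-420,-130),zr=(24,60),smax=80):
    P=pts(a);Z=P[...,2];hsv=cv2.cvtColor(a['color'],cv2.COLOR_RGB2HSV)
    m=(Z>zr[0])&(Z<zr[1])&(P[...,0]>xr[0])&(P[...,0]<xr[1])&(P[...,1]>yr[0])&(P[...,1]<yr[1])&(hsv[...,1]<smax)&(hsv[...,2]>110)
    m=cv2.morphologyEx(m.astype(np.uint8),cv2.MORPH_OPEN,np.ones((3,3)))
    n,l,st,ce=cv2.connectedComponentsWithStats(m)
    for i in range(1,n):
        if st[i,4]>150:
            q=P[l==i]; print(st[i].tolist(),np.round(cv2.minAreaRect(q[:,:2].astype(np.float32))[0],1),np.round(cv2.minAreaRect(q[:,:2].astype(np.float32))[1],1),round(cv2.minAreaRect(q[:,:2].astype(np.float32))[2],1),np.median(q[:,2]).round(1))
    return m
E
python3 - <<'E'
from h import *
a=dict(np.load('pics/w2.npz'))
hsv=cv2.cvtColor(a['color'],cv2.COLOR_RGB2HSV)
print([hsv[y,x].tolist() for x,y in[(300,270),(312,255),(358,255),(390,300),(270,220),(270,275),(437,255),(242,225)]])
for s in (70,85): rects(a,smax=s)
P=pts(a)
for v in (235,262,290):
  print(v,[ (u,hsv[v,u,1],hsv[v,u,2],P[v,u].round(0).tolist()) for u in range(280,400,6)])
E
```

```text
[[17, 59, 183], [17, 60, 183], [17, 59, 182], [30, 26, 20], [18, 85, 203], [18, 85, 202], [18, 93, 194], [18, 92, 196]]
[286, 222, 144, 99, 7715] [ 550.5 -263.6] [117.4 173.1] 83.0 35.1
[285, 222, 146, 99, 8196] [ 550.2 -264.2] [118.9 174.8] 82.8 35.1
235 [(280, np.uint8(83), np.uint8(208), [450.0, -228.0, 20.0]), (286, np.uint8(83), np.uint8(206), [457.0, -227.0, 19.0]), (292, np.uint8(84), np.uint8(206), [465.0, -226.0, 19.0]), (298, np.uint8(59), np.uint8(186), [473.0, -218.0, 36.0]), (304, np.uint8(59), np.uint8(185), [480.0, -217.0, 35.0]), (310, np.uint8(59), np.uint8(185), [488.0, -217.0, 35.0]), (316, np.uint8(60), np.uint8(184), [495.0, -215.0, 36.0]), (322, np.uint8(58), np.uint8(184), [502.0, -214.0, 36.0]), (328, np.uint8(59), np.uint8(183), [509.0, -214.0, 35.0]), (334, np.uint8(57), np.uint8(182), [517.0, -214.0, 34.0]), (340, np.uint8(58), np.uint8(176), [524.0, -213.0, 34.0]), (346, np.uint8(60), np.uint8(183), [531.0, -212.0, 35.0]), (352, np.uint8(61), np.uint8(184), [538.0, -210.0, 36.0]), (358, np.uint8(60), np.uint8(183), [546.0, -209.0, 36.0]), (364, np.uint8(60
[... 2005 characters left out ...]
p.uint8(60), np.uint8(173), [519.0, -291.0, 35.0]), (334, np.uint8(59), np.uint8(182), [527.0, -290.0, 36.0]), (340, np.uint8(71), np.uint8(136), [534.0, -289.0, 35.0]), (346, np.uint8(66), np.uint8(158), [542.0, -288.0, 36.0]), (352, np.uint8(61), np.uint8(177), [550.0, -287.0, 36.0]), (358, np.uint8(60), np.uint8(180), [558.0, -287.0, 34.0]), (364, np.uint8(60), np.uint8(180), [565.0, -286.0, 35.0]), (370, np.uint8(60), np.uint8(180), [573.0, -285.0, 34.0]), (376, np.uint8(59), np.uint8(176), [581.0, -284.0, 35.0]), (382, np.uint8(61), np.uint8(181), [589.0, -283.0, 36.0]), (388, np.uint8(30), np.uint8(17), [523.0, -142.0, 254.0]), (394, np.uint8(16), np.uint8(16), [523.0, -135.0, 264.0])]
```

move_arm(deltas=[[0, -0.027, 0, -3, 1], [0, -0.027, 0, -3, 1], [0, -0.027, 0, -3, 1], [0, -0.027, -0.02, -1.6, 1], [0, -0.027, -0.03, 0, 1], [0, -0.027, -0.03, 0, 1], [0, -0.027, -0.03, 0, 1], [0, -0.021, -0.03, 0, 1]])

```text
time: 8.58
ee_pos: [490.2, -350.0, 265.2]
eef_rot: [[0.066, 0.998, 0.001], [0.998, -0.066, -0.001], [-0.001, 0.001, -1.0]]
wrist_force: [0.4, 0.0, -0.7]
gripper_width: 0.001
grasp_force: 0.0
```

move_arm(deltas=[[0, 0, -0.02, 0, 1], [0, 0, -0.015, 0, 1], [0, 0, -0.01, 0, 1], [0, 0, 0, 0, 1], [0, 0, 0, 0, 1]])

```text
time: 9.0
ee_pos: [490.7, -348.8, 221.7]
eef_rot: [[0.066, 0.998, 0.0], [0.998, -0.066, -0.0], [-0.0, 0.0, -1.0]]
wrist_force: [0.1, -0.6, -0.3]
gripper_width: 0.002
grasp_force: 0.0
```

move_arm(deltas=[[0, 0, -0.016, 0, 1], [0, 0, -0.01, 0, 1], [0, 0, 0, 0, 1], [0.001, 0.012, 0, 0, 1], [0.001, 0.012, 0, 0, 1], [0.001, 0.012, 0, 0, 1], [0, 0, 0, 0, 1]])

```text
time: 9.58
ee_pos: [493.9, -311.0, 195.8]
eef_rot: [[0.065, 0.998, 0.001], [0.998, -0.065, 0.0], [0.0, 0.001, -1.0]]
wrist_force: [-0.3, 0.9, -0.7]
gripper_width: 0.001
grasp_force: 0.0
```

move_arm(deltas=[[0.001, 0.01, 0, 0, 1], [0.001, 0.01, 0, 0, 1], [0.001, 0.008, 0, 0, 1], [0, 0.006, 0, 0, 1], [0, 0, 0, 0, 1]])

```text
time: 10.0
ee_pos: [496.4, -278.2, 195.1]
eef_rot: [[0.067, 0.998, 0.0], [0.998, -0.067, 0.001], [0.001, 0.0, -1.0]]
wrist_force: [-0.1, 0.7, 0.1]
gripper_width: -0.0
grasp_force: 0.0
```

Run:
```python
from h import *
a=grab('top','top2');rects(a);print(env.read_state()['ee_pos'])
c=a['color'][140:260,310:440,::-1];cv2.imwrite('pics/c2.png',cv2.resize(c,None,fx=5,fy=5,interpolation=cv2.INTER_CUBIC)[:600])
```

```text
[ 496.34557141 -278.75562408  194.95682223]
```

View pics/c2.png

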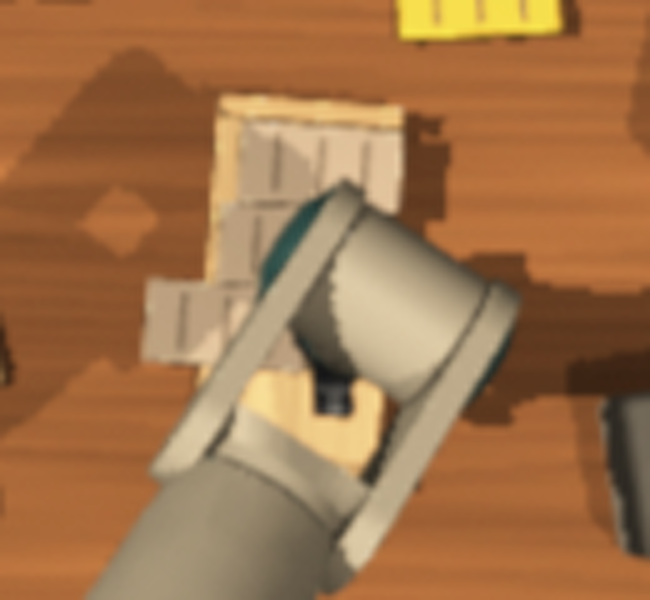

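move_arm(deltas=[[0, -0.01, 0.01, 0, 1], [0, 0, 0.03, 0, 1], [0, 0, 0.03, 0, 1], [0, 0.01, 0.03, 0, 0], [0, 0.02, 0.02, 0, -1], [0, 0.025, 0.01, 0, -1], [0, 0.025, 0, 0, -1], [0, 0.02, 0, 0, -1]])

```text
time: 10.72
ee_pos: [496.2, -189.2, 327.1]
eef_rot: [[0.068, 0.998, 0.003], [0.998, -0.068, -0.001], [-0.001, 0.003, -1.0]]
wrist_force: [-0.2, -0.5, 0.1]
gripper_width: 0.707
grasp_force: 0.0
```

move_arm(deltas=[[0.002, 0.012, 0, 0, -1], [0.003, 0.005, 0, 0, -1], [0, 0, 0, 0, -1]])

```text
time: 10.97
ee_pos: [501.8, -172.4, 325.4]
eef_rot: [[0.067, 0.998, 0.001], [0.998, -0.067, -0.0], [-0.0, 0.001, -1.0]]
wrist_force: [0.2, 0.1, 0.7]
gripper_width: 1.004
grasp_force: 0.0
```

```bash
cat >> h.py <<'E'
def endscan(a,xs,zr=(30,60)):
    "for plaque strips: +y end of light clay at given x"
    P=pts(a);Z=P[...,2];hsv=cv2.cvtColor(a['color'],cv2.COLOR_RGB2HSV)
    m=(Z>zr[0])&(Z<zr[1])&(hsv[...,1]<75)&(hsv[...,2]>90)&(P[...,1]>-420)&(P[...,1]<-110)
    for x in xs:
        k=m&(abs(P[...,0]-x)<3)
        if k.any(): print('x',x,'y',np.percentile(P[...,1][k],[1,99]).round(1),k.sum())
    return m
def xscan(a,ys,zr=(30,60)):
    P=pts(a);Z=P[...,2];hsv=cv2.cvtColor(a['color'],cv2.COLOR_RGB2HSV)
    m=(Z>zr[0])&(Z<zr[1])&(hsv[...,1]<75)&(hsv[...,2]>90)&(P[...,0]>380)&(P[...,0]<680)
    for y in ys:
        k=m&(abs(P[...,1]-y)<3)
        if k.any(): print('y',y,'x',np.percentile(P[...,0][k],[1,99]).round(1),k.sum(),np.median(Z[k]).round(1))
E
python3 - <<'E'
from h import *
a=grab('wrist','w3');print(env.read_state()['ee_pos'],-a['R'].T@a['t'])
endscan(a,range(470,630,10));xscan(a,range(-240,-150,8))
E
```

```text
[ 501.58171442 -173.01508281  325.1777651 ] [508.0680236  -95.50366595 295.51066375]
x 470 y [-263.4 -188.5] 236
x 480 y [-263.2 -155.7] 693
x 490 y [-264.2 -156.3] 689
x 500 y [-265.2 -157.1] 699
x 510 y [-265.4 -157.6] 685
x 520 y [-309.3 -158.4] 752
x 530 y [-311.9 -160.7] 647
x 540 y [-312.7 -205.6] 574
x 550 y [-312.8 -206.3] 580
x 560 y [-314.2 -206.6] 594
x 570 y [-315.1 -207.6] 578
x 580 y [-325.6 -208.4] 640
x 590 y [-327.  -218.7] 254
x 600 y [-327.3 -219.1] 160
x 610 y [-251.  -219.9] 193
x 620 y [-257.1 -220.6] 219
y -240 x [470.5 635.1] 882 35.1
y -232 x [472.  635.6] 935 35.1
y -224 x [471.5 636.7] 1044 35.0
y -216 x [471.7 591. ] 711 35.1
y -208 x [472.4 580.5] 713 35.0
y -200 x [472.5 526.2] 360 35.0
y -192 x [472.4 526.4] 367 35.2
y -184 x [473.3 526.8] 360 35.1
y -176 x [473.9 528.1] 386 35.1
y -168 x [474.8 528.4] 386 35.0
y -160 x [474.7 528.1] 417 34.9
```

move_arm(deltas=[[0, 0.0045, -0.03, 0, -1], [0, 0, -0.03, 0, -1], [0, 0, -0.03, 0, -1], [0, 0, -0.03, 0, -1], [0, 0, -0.015, 0, -1], [0, 0, -0.009, 0, -1], [0, 0, 0, 0, -1], [0, 0, 0, 0, 0.3]])

```text
time: 11.68
ee_pos: [501.5, -168.8, 181.6]
eef_rot: [[0.068, 0.998, 0.001], [0.998, -0.068, -0.0], [-0.0, 0.001, -1.0]]
wrist_force: [0.3, 0.4, 0.0]
gripper_width: 0.884
grasp_force: 0.0
```

move_arm(deltas=[[0, 0, 0, 0, 0.3], [0, 0, 0, 0, 0.4], [0, 0, 0, 0, 0.5], [0, 0, 0, 0, 0.5], [0, 0, 0, 0, 0.5]], squeeze=20)

```text
time: 12.1
ee_pos: [501.8, -168.3, 182.5]
eef_rot: [[0.067, 0.998, 0.003], [0.998, -0.067, -0.002], [-0.001, 0.003, -1.0]]
wrist_force: [0.2, -1.0, 5.6]
gripper_width: 0.65
grasp_force: 25.0
```

move_arm(deltas=[[0, -0.001, 0.012, 0, 0.5], [0, -0.003, 0.012, 0, 0.5], [0, -0.005, 0.012, 0, 0.5], [0, -0.008, 0.012, 0, 0.5], [0, 0, 0, 0, 0.5], [0, 0, 0, 0, 0.5]])

```text
time: 12.6
ee_pos: [501.4, -185.7, 230.2]
eef_rot: [[0.069, 0.998, 0.002], [0.998, -0.069, -0.001], [-0.001, 0.002, -1.0]]
wrist_force: [0.0, 0.1, -1.7]
gripper_width: 0.654
grasp_force: 24.5
```

Run:
```python
from h import *
a=grab('side','s2');print(env.read_state()['torque'])
w=grab('wrist','w4');P=pts(w)
c=cv2.resize(a['color'][190:290,290:410,::-1],(480,400),interpolation=cv2.INTER_CUBIC)
cv2.imwrite('pics/c3.png',np.hstack([c,cv2.resize(w['color'][:,:,::-1],(320,400))]))
```

```text
[0.1203993  0.04978328 0.00134063]
```

View pics/c3.png

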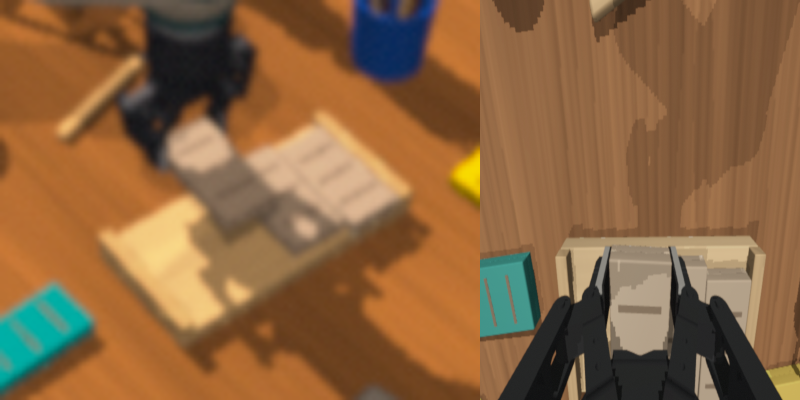

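```bash
cat >> h.py <<'E'
def tilt():
    "held plaque: plane fit of clay pixels between the fingers; tilt of the face and extent"
    w=vision.get_image('wrist');P=pts(w);s=env.read_state()
    hsv=cv2.cvtColor(w['color'],cv2.COLOR_RGB2HSV)
    d=P-s['ee_pos'];R=s['eef_rot'];T=d@R
    m=(hsv[...,1]<75)&(hsv[...,2]>60)&(abs(T[...,1])<22)&(P[...,2]>38)&(T[...,2]>120)&(abs(T[...,0])<130)&(T[...,2]<290)
    q=T[m]
    if len(q)<30: print('few',len(q));return
    c=q.mean(0);n=np.linalg.svd(q-c)[2][2]
    d=np.linalg.svd(q-c)[2]
    print(len(q),'normal(tool)',n.round(2),'x',np.percentile(q[:,0],[1,99]).round(0),'z',np.percentile(q[:,2],[1,99]).round(0),'resid',np.std((q-c)@n).round(1),'F',s['wrist_force'].round(1),'T',s['torque'].round(3),'ee',s['ee_pos'].round(1))
E
python3 - <<'E'
from h import *
tilt()
E
```

```text
9651 normal(tool) [ 0.09  0.01 -1.  ] x [-38.  12.] z [147. 162.] resid 2.8 F [-0.1  0.6 -1.5] T [ 0.037  0.017 -0.001] ee [ 501.  -184.9  228.2]
```

move_arm(deltas=[[0, 0.008, -0.012, 0, 0.5], [0, 0.005, -0.012, 0, 0.5], [0, 0.003, -0.012, 0, 0.5], [0, 0.001, -0.012, 0, 0.5], [0, 0, 0, 0, 0], [0, 0, 0, 0, -0.2], [0, 0, 0, 0, -0.27], [0, 0, 0, 0, -0.27]])

```text
time: 13.42
ee_pos: [501.3, -168.2, 181.2]
eef_rot: [[0.068, 0.998, 0.0], [0.998, -0.068, -0.0], [-0.0, 0.0, -1.0]]
wrist_force: [-1.0, -0.6, -2.2]
gripper_width: 0.648
grasp_force: 21.8
```

move_arm(deltas=[[0, 0, 0, 0, -0.3], [0, 0, 0, 0, -0.3], [0, 0, 0, 0, -0.3]])

```text
time: 13.67
ee_pos: [501.2, -168.2, 181.3]
eef_rot: [[0.068, 0.998, 0.0], [0.998, -0.068, -0.0], [-0.0, 0.0, -1.0]]
wrist_force: [-1.0, -1.6, -1.9]
gripper_width: 0.647
grasp_force: 21.8
```

move_arm(deltas=[[0, 0, 0, 0, -0.32], [0, 0, 0, 0, -0.32], [0, 0, 0, 0, -0.32]])

```text
time: 13.92
ee_pos: [501.5, -168.1, 181.6]
eef_rot: [[0.067, 0.998, 0.001], [0.998, -0.067, -0.001], [-0.0, 0.001, -1.0]]
wrist_force: [-0.4, 0.4, -0.2]
gripper_width: 0.66
grasp_force: 0.0
```

move_arm(deltas=[[0, 0, 0, 0, -0.316], [0, 0, 0, 0, -0.316], [0, 0, 0, 0, -0.316]])

```text
time: 14.17
ee_pos: [501.4, -168.0, 181.3]
eef_rot: [[0.068, 0.998, 0.001], [0.998, -0.068, -0.0], [-0.0, 0.001, -1.0]]
wrist_force: [0.5, -0.1, 0.2]
gripper_width: 0.66
grasp_force: 0.2
```

move_arm(deltas=[[0, 0, 0, 0, -0.312], [0, 0, 0, 0, -0.312], [0, 0, 0, 0, -0.312]])

```text
time: 14.42
ee_pos: [501.3, -168.0, 181.2]
eef_rot: [[0.068, 0.998, 0.0], [0.998, -0.068, -0.0], [-0.0, 0.0, -1.0]]
wrist_force: [-0.1, -0.1, 0.5]
gripper_width: 0.659
grasp_force: 0.2
```

move_arm(deltas=[[0, 0, 0, 0, -0.308], [0, 0, 0, 0, -0.308], [0, 0, 0, 0, -0.308]])

```text
time: 14.67
ee_pos: [501.3, -168.0, 181.2]
eef_rot: [[0.068, 0.998, 0.0], [0.998, -0.068, -0.0], [-0.0, 0.0, -1.0]]
wrist_force: [0.2, -0.4, 1.0]
gripper_width: 0.657
grasp_force: 4.3
```

move_arm(deltas=[[0, 0, 0, 0, -0.304], [0, 0, 0, 0, -0.304], [0, 0, 0, 0, -0.304]])

```text
time: 14.92
ee_pos: [501.3, -168.0, 181.2]
eef_rot: [[0.068, 0.998, 0.0], [0.998, -0.068, -0.0], [0.0, 0.0, -1.0]]
wrist_force: [1.0, 0.6, 1.0]
gripper_width: 0.65
grasp_force: 9.0
```

move_arm(deltas=[[0, 0, 0, 0, -0.308], [0, 0, 0, 0, -0.308], [0, -0.001, 0.008, 0, -0.308], [0, -0.001, 0.01, 0, -0.308], [0, -0.004, 0.012, 0, -0.308], [0, -0.005, 0.012, 0, -0.308], [0, 0, 0, 0, -0.308], [0, 0, 0, 0, -0.308]])

```text
time: 15.58
ee_pos: [501.6, -179.5, 224.6]
eef_rot: [[0.068, 0.998, 0.003], [0.998, -0.068, -0.001], [-0.001, 0.003, -1.0]]
wrist_force: [1.5, 0.7, 0.0]
gripper_width: 0.652
grasp_force: 6.8
```

Run:
```python
from h import *
tilt()
```

```text
8948 normal(tool) [ 0.35 -0.    0.94] x [-67.  13.] z [143. 178.] resid 3.7 F [ 1.2  0.5 -0.4] T [ 0.051 -0.141  0.081] ee [ 501.5 -179.2  223.8]
```

move_arm(deltas=[[-0.001, -0.007, 0.009, 0, -0.308], [-0.001, -0.008, 0.008, 0, -0.308], [-0.001, -0.008, 0.007, 0, -0.308], [0, -0.01, 0.007, 0, -0.308], [-0.001, -0.01, 0.006, 0, -0.308], [-0.001, -0.01, 0.005, 0, -0.308], [0, 0, 0, 0, -0.308], [0, 0, 0, 0, -0.308]])

```text
time: 16.3
ee_pos: [496.1, -232.7, 265.2]
eef_rot: [[0.069, 0.998, 0.0], [0.998, -0.069, 0.0], [0.0, 0.0, -1.0]]
wrist_force: [-0.3, 0.4, -2.9]
gripper_width: 0.658
grasp_force: 6.4
```

Run:
```python
from h import *
tilt()
```

```text
6951 normal(tool) [0.55 0.   0.83] x [-74.  13.] z [143. 205.] resid 4.2 F [ 0.1  0.1 -1.5] T [ 0.069 -0.021  0.013] ee [ 496.1 -232.2  264.7]
```

move_arm(deltas=[[0, 0, 0, 0, -0.31], [0, 0, 0, 0, -0.31], [0, 0, 0, 0, -0.31], [0, 0, 0, 0, -0.31]])

```text
time: 16.68
ee_pos: [496.3, -231.7, 264.9]
eef_rot: [[0.067, 0.998, -0.0], [0.998, -0.067, 0.0], [0.0, -0.0, -1.0]]
wrist_force: [0.5, 0.4, -0.7]
gripper_width: 0.656
grasp_force: 2.6
```

Run:
```python
from h import *
tilt()
```

```text
3568 normal(tool) [ 0.53  0.   -0.85] x [ 0. 13.] z [144. 153.] resid 0.6 F [ 0.4  0.  -1.1] T [0.029 0.045 0.049] ee [ 496.3 -231.7  264.9]
```

move_arm(deltas=[[-0.001, -0.009, 0.003, 0, -0.31], [0, -0.009, 0.002, 0, -0.31], [-0.001, -0.009, 0.001, 0, -0.31], [0, -0.006, 0, 0, -0.31], [0, 0, 0, 0, -0.31], [0, 0, 0, 0, -0.31]])

```text
time: 17.23
ee_pos: [494.2, -266.4, 272.1]
eef_rot: [[0.069, 0.998, 0.001], [0.998, -0.069, -0.001], [-0.001, 0.001, -1.0]]
wrist_force: [-1.5, 0.5, 4.8]
gripper_width: 0.657
grasp_force: 4.6
```

Run:
```python
from h import *
tilt()
```

```text
5855 normal(tool) [0.99 0.01 0.16] x [-11.  13.] z [142. 231.] resid 3.9 F [-1.   0.7  4.7] T [0.099 0.288 0.006] ee [ 494.2 -266.2  272. ]
```

move_arm(deltas=[[0, -0.004, 0, 0, -0.31], [0, -0.004, 0.002, 0, -0.309], [0, 0, 0.004, 0, -0.309], [0, 0, 0, 0, -0.309], [0, 0, 0, 0, 0.5], [0, 0, 0, 0, 0.5], [0, 0, 0, 0, 0.5]], squeeze=25)

```text
time: 17.87
ee_pos: [494.2, -272.9, 276.7]
eef_rot: [[0.068, 0.998, -0.0], [0.998, -0.068, 0.0], [0.0, -0.0, -1.0]]
wrist_force: [0.0, -0.9, -2.0]
gripper_width: 0.655
grasp_force: 28.2
```

move_arm(deltas=[[0, 0, 0.02, 0, 0.5], [0, 0, 0.025, 0, 0.5], [0, 0, 0.025, 0, 0.5], [0, 0, 0.025, 0, 0.5], [0, 0, 0.025, 0, 0.5], [0, 0, 0, 0, 0.5], [0, 0, 0, 0, 0.5]])

```text
time: 18.45
ee_pos: [494.3, -272.9, 398.3]
eef_rot: [[0.067, 0.998, 0.003], [0.998, -0.067, -0.002], [-0.001, 0.003, -1.0]]
wrist_force: [-0.2, 0.3, -1.8]
gripper_width: 0.647
grasp_force: 28.3
```

Run:
```python
from h import *
tilt()
w=grab('wrist','w5');a=grab('top','top3')
cv2.imwrite('pics/c4.png',np.hstack([cv2.resize(w['color'][:,:,::-1],(400,250)),cv2.resize(a['color'][150:250,300:440,::-1],(400,250))]))
endscan(a,range(530,640,10));
```

```text
6916 normal(tool) [0.99 0.01 0.13] x [-10.  13.] z [140. 246.] resid 3.8 F [ 0.1  0.5 -1.5] T [ 0.029 -0.002 -0.005] ee [ 494.2 -272.9  396.4]
x 540 y [-251.9 -251.9] 1
x 550 y [-251.5 -251.5] 1
x 580 y [-248.  -241.3] 4
x 630 y [-298.8 -257.9] 2
```

View pics/c4.png

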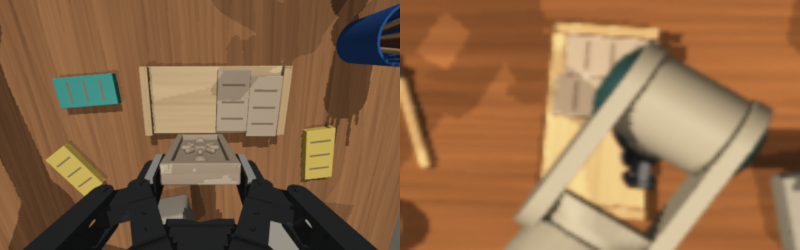

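move_arm(deltas=[[0, 0.02, 0.01, -5, 0.5], [0.002, 0.028, 0.01, -6, 0.5], [0.002, 0.028, 0, -6, 0.5], [0.002, 0.028, 0, -6, 0.5], [0.002, 0.028, 0, -6, 0.5], [0.002, 0.028, 0, -6, 0.5], [0.002, 0.028, 0, -6, 0.5], [0.002, 0.028, 0, -6, 0.5]])

```text
time: 19.27
ee_pos: [508.1, -55.6, 415.3]
eef_rot: [[0.779, 0.627, -0.003], [0.627, -0.779, 0.0], [-0.002, -0.002, -1.0]]
wrist_force: [0.4, 0.5, -1.0]
gripper_width: 0.649
grasp_force: 28.3
```

move_arm(deltas=[[0.002, 0.028, 0, -6, 0.5], [0.002, 0.028, 0, -6, 0.5], [0.002, 0.028, 0, -3.6, 0.5], [0.002, 0.028, 0, 0, 0.5], [0.002, 0.028, 0, 0, 0.5], [0.002, 0.028, 0, 0, 0.5], [0.002, 0.028, 0, 0, 0.5], [0.002, 0.028, 0, 0, 0.5]])

```text
time: 19.93
ee_pos: [524.2, 168.5, 415.2]
eef_rot: [[0.917, 0.399, -0.003], [0.399, -0.917, -0.001], [-0.003, -0.0, -1.0]]
wrist_force: [1.0, 1.0, -1.3]
gripper_width: 0.654
grasp_force: 28.3
```

move_arm(deltas=[[0.002, 0.028, 0, 0, 0.5], [0.002, 0.028, 0, 0, 0.5], [0.002, 0.028, 0, 0, 0.5], [0.002, 0.028, 0, 0, 0.5], [0.002, 0.01, 0, 0, 0.5], [0, 0, 0, 0, 0.5], [0, 0, 0, 0, 0.5]])

```text
time: 20.52
ee_pos: [534.4, 288.9, 415.5]
eef_rot: [[0.917, 0.4, -0.002], [0.4, -0.917, -0.002], [-0.003, 0.001, -1.0]]
wrist_force: [-0.5, -0.3, -2.2]
gripper_width: 0.649
grasp_force: 28.2
```

```bash
cat >> h.py <<'E'
def hang():
    "held plaque: visible relief face (tool frame): x at tool z bins, lateral extent"
    w=vision.get_image('wrist');P=pts(w);s=env.read_state();T=(P-s['ee_pos'])@s['eef_rot']
    hsv=cv2.cvtColor(w['color'],cv2.COLOR_RGB2HSV)
    m=(hsv[...,1]<90)&(abs(T[...,1])<30)&(T[...,2]>136)&(T[...,2]<260)&(abs(T[...,0])<45)
    for z in range(138,256,8):
        k=m&(abs(T[...,2]-z)<4)&(abs(T[...,1])<22)
        if k.sum()>8: print(z,k.sum(),np.percentile(T[...,0][k],[5,50,95]).round(1))
    print('y',np.percentile(T[...,1][m&(T[...,2]>175)],[1,99]).round(1),'ee',s['ee_pos'].round(1),'RX',((s['ee_pos'][:2]-C)@N).round(1),'RY',((s['ee_pos'][:2]-C)@L).round(1),'yawx',np.degrees(np.arctan2(*s['eef_rot'][1::-1,0])).round(1))
E
python3 - <<'E'
from h import *
hang()
E
```

```text
138 11 [0.3 0.8 2.5]
146 3788 [ 0.2  7.8 14. ]
154 127 [11.8 13.4 13.8]
162 187 [ 7.9  9.8 11.5]
170 289 [3.3 4.  9.9]
178 402 [2.1 2.9 7.5]
186 574 [0.8 2.2 6.4]
194 471 [-0.3  2.9  5.5]
202 208 [-1.4  3.4  4.7]
210 127 [-2.8  1.6  3. ]
218 62 [-4.7 -3.6  1.9]
226 127 [-6.2 -5.2 -0.3]
234 216 [-7.5 -6.1 -1.6]
242 192 [-8.9 -7.8 -3.5]
250 381 [-8.5 -4.7 -3.1]
y [-27.2  26. ] ee [534.4 288.3 416.1] RX 4.5 RY 43.0 yawx 23.5
```

move_arm(deltas=[[0.0073, 0.0021, 0, 0, 0.5], [0, 0, -0.02, 0, 0.5], [0, 0, -0.025, 0, 0.5], [0, 0, -0.02, 0, 0.5], [0, 0, -0.015, 0, 0.5], [0, 0, 0, 0, 0.5], [0, 0, 0, 0, 0.5]])

```text
time: 21.15
ee_pos: [541.7, 289.9, 336.7]
eef_rot: [[0.917, 0.398, -0.001], [0.398, -0.918, -0.001], [-0.002, 0.0, -1.0]]
wrist_force: [0.3, 0.2, -1.1]
gripper_width: 0.655
grasp_force: 28.2
```

Run:
```python
from h import *
hang()
a=grab('side','s3');w=grab('wrist')
cv2.imwrite('pics/c5.png',np.hstack([cv2.resize(a['color'][110:210,210:340,::-1],(400,300),interpolation=cv2.INTER_CUBIC),cv2.resize(w['color'][100:400,120:520,::-1],(400,300))]))
```

```text
146 3690 [-0.3  6.9 13.3]
154 203 [11.6 12.7 13.2]
162 178 [ 7.5  9.3 11. ]
170 259 [2.8 3.4 9.5]
178 382 [1.4 2.3 7.2]
186 579 [0.2 1.5 5.6]
194 452 [-1.   2.   4.8]
202 272 [-2.1  2.5  4. ]
210 141 [-3.5  1.   2. ]
218 60 [-5.5 -4.1  1.3]
226 114 [-7.  -6.2 -0.4]
234 218 [-8.1 -6.2 -2.5]
242 131 [-9.6 -8.9 -3.3]
250 471 [-9.5 -6.1 -4.1]
y [-26.5  27.5] ee [541.8 290.2 338.2] RX 12.0 RY 41.9 yawx 23.5
```

View pics/c5.png

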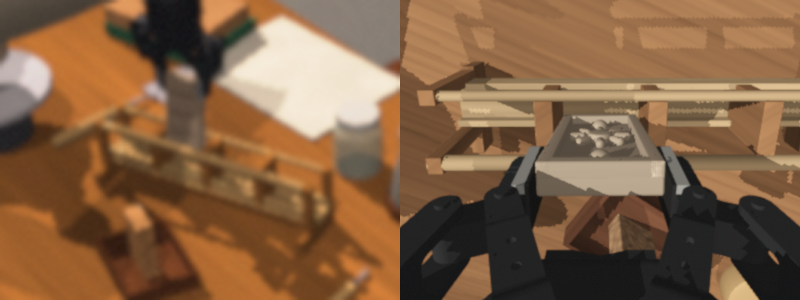

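move_arm(deltas=[[0, 0, -0.01, 0, 0.5], [0, 0, -0.01, 0, 0.5], [0, 0, -0.01, 0, 0.5], [0, 0, -0.006, 0, 0.5], [0, 0, 0, 0, 0.5], [0, 0, 0, 0, 0.5]])

```text
time: 21.8
ee_pos: [541.5, 291.1, 300.3]
eef_rot: [[0.917, 0.399, -0.001], [0.399, -0.917, -0.001], [-0.001, 0.0, -1.0]]
wrist_force: [0.2, 0.2, -1.9]
gripper_width: 0.649
grasp_force: 28.2
```

move_arm(deltas=[[0, 0, -0.002, 0, 0.5], [0, 0, -0.002, 0, 0.5], [0, 0, -0.002, 0, 0.5], [0, 0, 0, 0, 0.5]])

```text
time: 22.13
ee_pos: [541.5, 291.1, 294.7]
eef_rot: [[0.917, 0.399, -0.0], [0.399, -0.917, -0.0], [-0.0, 0.0, -1.0]]
wrist_force: [0.9, -0.3, -1.9]
gripper_width: 0.648
grasp_force: 28.2
```

move_arm(deltas=[[0, 0, -0.0015, 0, 0.5], [0, 0, -0.0015, 0, 0.5], [0, 0, 0, 0, 0.5]])

```text
time: 22.38
ee_pos: [541.8, 291.2, 294.2]
eef_rot: [[0.917, 0.399, 0.003], [0.399, -0.917, 0.001], [0.003, -0.0, -1.0]]
wrist_force: [-1.2, -1.0, 6.4]
gripper_width: 0.65
grasp_force: 29.2
```

move_arm(deltas=[[0, 0, -0.0015, 0, 0.5], [0, 0, 0, 0, 0.5]])

```text
time: 22.55
ee_pos: [542.0, 291.4, 294.0]
eef_rot: [[0.917, 0.399, 0.005], [0.399, -0.917, 0.002], [0.005, -0.0, -1.0]]
wrist_force: [-2.0, -0.7, 10.1]
gripper_width: 0.65
grasp_force: 29.7
```

move_arm(deltas=[[0, 0, -0.0015, 0, 0.5], [0, 0, 0, 0, 0.5]])

```text
time: 22.72
ee_pos: [542.2, 291.5, 293.8]
eef_rot: [[0.917, 0.399, 0.007], [0.399, -0.917, 0.003], [0.008, -0.0, -1.0]]
wrist_force: [-0.8, 0.9, 15.0]
gripper_width: 0.65
grasp_force: 30.3
```

move_arm(deltas=[[0, 0, 0.002, 0, 0], [0, 0, 0.002, 0, -0.25], [0, 0, 0, 0, -0.3], [0, 0, 0, 0, -0.309], [0, 0, 0, 0, -0.309]])

```text
time: 23.13
ee_pos: [541.7, 291.2, 293.7]
eef_rot: [[0.917, 0.399, 0.001], [0.399, -0.917, 0.0], [0.001, 0.0, -1.0]]
wrist_force: [0.1, 1.5, 5.2]
gripper_width: 0.656
grasp_force: 5.7
```

move_arm(deltas=[[-0.0036, -0.0016, 0, 0, -0.309], [-0.0036, -0.0016, 0, 0, -0.309], [-0.0036, -0.0016, 0, 0, -0.309], [-0.0036, -0.0016, 0, 0, -0.309], [0, 0, 0, 0, -0.309]])

```text
time: 23.55
ee_pos: [526.4, 284.5, 292.7]
eef_rot: [[0.917, 0.399, -0.001], [0.399, -0.917, -0.0], [-0.001, -0.0, -1.0]]
wrist_force: [-0.9, 0.7, 2.1]
gripper_width: 0.657
grasp_force: 5.5
```

Run:
```python
from h import *
hang()
```

```text
138 2475 [-1.2  5.5 12.3]
146 1485 [-0.2 12.2 13.2]
154 194 [ 8.5 10.4 12.6]
162 593 [ 6.1  6.7 12.1]
170 548 [ 5.9  6.4 11.7]
178 616 [ 5.8  6.3 11.3]
186 690 [ 5.7  7.5 11.3]
194 613 [ 5.7  9.5 11.6]
202 221 [ 5.6  9.9 11.6]
210 167 [ 5.5  9.  11.2]
218 177 [ 5.1  5.6 11. ]
226 316 [ 5.   5.5 10. ]
234 223 [ 4.8  5.3 10.7]
242 576 [ 4.9  7.6 10.8]
250 115 [10.3 10.8 11.1]
y [-26.8  27.3] ee [526.7 284.6 292.7] RX -4.2 RY 42.8 yawx 23.5
```

move_arm(deltas=[[-0.0036, -0.0016, 0, 0, -0.309], [-0.0036, -0.0016, 0, 0, -0.309], [-0.0036, -0.0016, 0, 0, -0.309], [-0.002, -0.001, -0.001, 0, -0.309], [0, 0, 0, 0, -0.309], [0, 0, 0, 0, -0.309]])

```text
time: 24.1
ee_pos: [514.2, 278.8, 292.2]
eef_rot: [[0.917, 0.399, -0.0], [0.399, -0.917, -0.0], [-0.0, 0.0, -1.0]]
wrist_force: [-0.7, 1.3, 2.6]
gripper_width: 0.657
grasp_force: 5.6
```

Run:
```python
from h import *
hang();s=env.read_state();print(s['wrist_force'],s['grasp_force'])
```

```text
138 2871 [-1.2  6.3 12.1]
146 1021 [-2.5 12.2 12.9]
154 533 [ 7.6  9.5 13.4]
162 800 [ 7.8  8.6 13.7]
170 727 [ 8.7  9.5 14.4]
178 814 [ 9.6 10.4 15.5]
186 801 [10.6 12.8 16.8]
194 641 [11.8 15.9 18. ]
202 328 [12.9 17.  18.7]
210 215 [13.6 14.3 19.6]
218 300 [14.3 15.  20.1]
226 431 [15.2 16.  21.2]
234 245 [16.1 16.8 22. ]
242 675 [17.3 20.7 24. ]
250 120 [23.7 24.1 26.9]
y [-26.9  27.1] ee [514.3 278.9 292.3] RX -17.7 RY 42.5 yawx 23.5
[-0.09162194  1.28182421  3.7187941 ] 5.622358918190002
```

move_arm(deltas=[[-0.0028, -0.0012, 0, 0, -0.309], [-0.0028, -0.0012, 0, 0, -0.309], [0, 0, 0, 0, -0.309], [0, 0, 0, 0, -0.309]])

```text
time: 24.48
ee_pos: [508.5, 276.3, 291.5]
eef_rot: [[0.917, 0.399, -0.001], [0.399, -0.917, -0.001], [-0.001, 0.0, -1.0]]
wrist_force: [0.6, -0.7, -0.7]
gripper_width: 0.657
grasp_force: 5.2
```

Run:
```python
from h import *
hang();s=env.read_state();print(s['wrist_force'],s['grasp_force'])
```

```text
138 2644 [-0.4  6.8 11.9]
146 1158 [-2.7 11.8 12.8]
154 820 [ 8.1  9.2 14. ]
162 867 [ 8.8 10.  15.1]
170 848 [10.4 11.4 16.3]
178 975 [12.  13.3 18.4]
186 797 [13.8 16.4 20.6]
194 663 [15.5 19.8 22.2]
202 418 [17.3 21.2 23.4]
210 275 [18.5 19.8 25.2]
218 374 [20.1 21.1 26. ]
226 478 [21.7 22.9 28.1]
234 266 [23.2 24.2 29.4]
242 767 [25.1 29.2 32.4]
250 95 [32.3 32.6 34.6]
y [-26.9  27.2] ee [508.6 276.3 291.5] RX -24.0 RY 42.4 yawx 23.5
[-0.5573038  -0.19138482 -1.27736516] 5.119435116648674
```

move_arm(deltas=[[0, 0, -0.0015, 0, -0.309], [0, 0, 0, 0, -0.311], [0, 0, 0, 0, -0.314], [0, 0, 0, 0, -0.32], [0, 0, 0, 0, -0.4], [0, 0, 0, 0, -0.7], [0, 0, 0, 0, -0.8], [0, 0, 0.01, 0, -0.8]])

```text
time: 25.2
ee_pos: [508.4, 276.3, 298.6]
eef_rot: [[0.917, 0.399, -0.004], [0.399, -0.917, -0.002], [-0.004, 0.0, -1.0]]
wrist_force: [0.1, 0.0, -1.0]
gripper_width: 0.901
grasp_force: 0.0
```

move_arm(deltas=[[0, 0, 0.03, 0, -0.8], [0, 0, 0.03, 0, -0.8], [0, 0, 0.03, 0, -0.8], [0, 0, 0.03, 0, -0.8], [0, -0.028, 0, 0, -0.8], [0, -0.028, 0, 0, -0.8], [0, -0.028, 0, 0, -0.8], [0, -0.028, 0, 0, -0.8]])

```text
time: 25.87
ee_pos: [508.4, 163.4, 421.6]
eef_rot: [[0.917, 0.4, 0.001], [0.4, -0.917, 0.0], [0.001, 0.0, -1.0]]
wrist_force: [0.4, -0.7, -0.4]
gripper_width: 0.897
grasp_force: 0.0
```

```bash
cat >> h.py <<'E'
def rackview(y0):
    "plaque on rack near rack-y y0, from the top camera: clay pixels by height"
    a=grab('top');P=pts(a);D=P[...,:2]-C;X=D@N;Y=D@L;Z=P[...,2]
    k=(abs(Y-y0)<34)&(abs(X)<50)&(Z>112)&(Z<165)
    print('rack',y0,k.sum(),'X',np.percentile(X[k],[2,98]).round(0),'Y',np.percentile(Y[k],[2,98]).round(0),'Z',np.percentile(Z[k],[5,98]).round(0)) if k.any() else print('none')
    return a
E
python3 - <<'E'
from h import *
rackview(42);print(env.read_state()['ee_pos'])
w=grab('wrist','w6');a=grab('top')
endscan(a,range(510,640,10))
np.savez('pics/top4.npz',**a)
cv2.imwrite('pics/c6.png',np.hstack([cv2.resize(w['color'][:,:,::-1],(400,250)),cv2.resize(a['color'][140:240,310:470,::-1],(400,250))]))
E
```

```text
none
[508.76730269 159.62152046 421.78063899]
x 570 y [-211. -211.] 1
x 580 y [-321.4 -241.1] 6
```

View pics/c6.png

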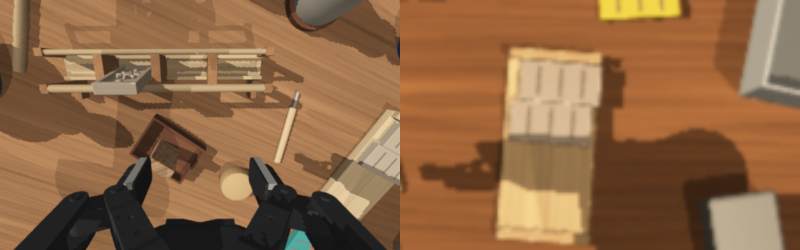

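move_arm(deltas=[[0.002, -0.028, 0, 6, -1], [0.002, -0.028, 0, 6, -1], [0.002, -0.028, 0, 6, -1], [0.002, -0.028, 0, 6, -1], [0.002, -0.028, 0, 6, -1], [0.002, -0.028, 0, 6, -1], [0.002, -0.028, 0, 6, -1], [0.002, -0.028, 0, 6, -1]])

```text
time: 26.68
ee_pos: [524.9, -59.9, 421.2]
eef_rot: [[0.311, 0.95, 0.001], [0.95, -0.311, 0.0], [0.0, 0.001, -1.0]]
wrist_force: [0.7, 0.1, -0.1]
gripper_width: 1.003
grasp_force: 0.0
```

move_arm(deltas=[[0, -0.028, 0, 6, -1], [0, -0.028, 0, 6, -1], [0, -0.025, 0, 2.5, -1], [0, 0, 0, 0, -1], [0, 0, 0, 0, -1]])

```text
time: 27.1
ee_pos: [525.0, -140.7, 420.8]
eef_rot: [[0.071, 0.997, 0.0], [0.997, -0.071, 0.0], [0.0, 0.0, -1.0]]
wrist_force: [0.0, -0.1, -0.6]
gripper_width: 1.001
grasp_force: 0.0
```

Run:
```python
from h import *
a=grab('wrist','w7');print(env.read_state()['ee_pos'])
endscan(a,range(510,650,10));xscan(a,range(-330,-200,10)); rackview(42)
```

```text
[ 525.03651524 -139.87509515  420.81684652]
x 520 y [-303.8 -300.6] 3
x 530 y [-313.6 -205.9] 310
x 540 y [-314.3 -206.2] 347
x 550 y [-314.9 -206.6] 349
x 560 y [-315.3 -207.6] 341
x 570 y [-316.  -208.2] 344
x 580 y [-325.8 -208.8] 370
x 590 y [-327.  -219.3] 339
x 600 y [-328.  -219.9] 347
x 610 y [-329.2 -220.5] 315
x 620 y [-329.6 -221.2] 355
x 630 y [-328.2 -222.1] 317
x 640 y [-257.1 -222.4] 35
y -330 x [581.5 631.2] 61 35.2
y -320 x [574.8 632.6] 158 35.1
y -310 x [523.9 630.1] 297 35.2
y -300 x [524.2 629.7] 310 35.1
y -290 x [525.4 630.9] 318 35.3
y -280 x [526.  632.1] 320 35.2
y -270 x [526.5 632.7] 334 35.1
y -260 x [527.1 635.1] 339 35.2
y -250 x [527.7 636. ] 352 35.1
y -240 x [528.4 637.6] 359 35.1
y -230 x [529.  637.9] 374 35.2
y -220 x [530.  635.1] 332 34.9
y -210 x [530.2 583.8] 213 34.8
rack 42 103 X [-27. -11.] Y [15. 70.] Z [130. 154.]
```

move_arm(deltas=[[0.003, -0.027, 0, 0, 1], [0.003, -0.027, 0, 0, 1], [0.003, -0.027, -0.02, 0, 1], [0.003, -0.027, -0.03, 0, 1], [0.003, -0.027, -0.03, 0, 1], [0.003, -0.027, -0.03, 0, 1], [0.003, -0.027, -0.03, 0, 1], [0.003, -0.023, -0.02, 0, 1]])

```text
time: 27.87
ee_pos: [549.1, -352.2, 257.1]
eef_rot: [[0.068, 0.998, -0.003], [0.998, -0.068, 0.002], [0.002, -0.003, -1.0]]
wrist_force: [0.1, 0.2, 0.1]
gripper_width: -0.002
grasp_force: 0.0
```

move_arm(deltas=[[0, 0, -0.02, 0, 1], [0, 0, -0.02, 0, 1], [0, 0, -0.015, 0, 1], [0, 0, 0, 0, 1], [0, 0, 0, 0, 1]])

```text
time: 28.28
ee_pos: [549.4, -351.2, 205.2]
eef_rot: [[0.068, 0.998, -0.001], [0.998, -0.068, 0.001], [0.001, -0.001, -1.0]]
wrist_force: [-0.2, 0.3, 1.1]
gripper_width: -0.0
grasp_force: 0.0
```

move_arm(deltas=[[0, 0, -0.006, 0, 1], [0, 0, -0.0035, 0, 1], [0, 0.01, 0, 0, 1], [0.001, 0.01, 0, 0, 1], [0.001, 0.01, 0, 0, 1], [0, 0.01, 0, 0, 1], [0.001, 0.01, 0, 0, 1], [0.001, 0.01, 0, 0, 1]])

```text
time: 28.95
ee_pos: [552.9, -291.3, 196.5]
eef_rot: [[0.069, 0.998, 0.001], [0.998, -0.069, -0.001], [-0.001, 0.001, -1.0]]
wrist_force: [0.5, -1.1, 0.6]
gripper_width: -0.0
grasp_force: 0.7
```

move_arm(deltas=[[0, 0.008, 0, 0, 1], [0, 0.0042, 0, 0, 1], [0, 0, 0, 0, 1], [0, -0.008, 0.005, 0, 1], [0, -0.004, 0.03, 0, 1], [0, 0, 0.03, 0, 0], [0, 0, 0.03, 0, -0.5], [0, 0.02, 0.03, 0, -1]])

```text
time: 29.62
ee_pos: [552.0, -275.4, 322.6]
eef_rot: [[0.073, 0.997, -0.0], [0.997, -0.073, -0.001], [-0.001, 0.0, -1.0]]
wrist_force: [0.9, -0.4, 0.2]
gripper_width: 0.419
grasp_force: 0.0
```

move_arm(deltas=[[0, 0.027, 0, 0, -1], [0, 0.027, 0, 0, -1], [0.003, 0.027, 0, 0, -1], [0.003, 0.017, 0, 0, -1], [0, 0, 0, 0, -1], [0, 0, 0, 0, -1]])

```text
time: 30.12
ee_pos: [558.9, -174.5, 321.4]
eef_rot: [[0.069, 0.998, 0.0], [0.998, -0.069, -0.0], [-0.0, 0.0, -1.0]]
wrist_force: [-0.6, -0.2, 0.9]
gripper_width: 0.998
grasp_force: 0.0
```

Run:
```python
from h import *
a=grab('wrist','w8');print(env.read_state()['ee_pos'])
endscan(a,range(530,650,10));xscan(a,range(-230,-150,10))
```

```text
[ 558.75250134 -175.17805289  321.29488977]
x 530 y [-264.2 -166.6] 420
x 540 y [-264.3 -156.8] 716
x 550 y [-265.2 -157.5] 721
x 560 y [-265.5 -158.3] 714
x 570 y [-266.5 -158.9] 707
x 580 y [-324.8 -159.6] 894
x 590 y [-325.8 -166.3] 600
x 600 y [-326.3 -219.8] 568
x 610 y [-326.8 -220.5] 578
x 620 y [-328.1 -221. ] 585
x 630 y [-328.9 -221.7] 587
x 640 y [-258.3 -222.3] 68
y -230 x [528.9 637.9] 681 35.2
y -220 x [529.3 637.5] 612 34.9
y -210 x [529.8 583.4] 362 35.1
y -200 x [530.1 584.8] 371 35.0
y -190 x [531.1 585.1] 388 35.1
y -180 x [532.3 585.5] 385 35.1
y -170 x [532.2 586. ] 409 35.1
y -160 x [533.3 586.5] 392 34.9
```

move_arm(deltas=[[0.0005, 0.0055, -0.03, 0, -1], [0, 0, -0.03, 0, -1], [0, 0, -0.03, 0, -1], [0, 0, -0.025, 0, -1], [0, 0, -0.015, 0, -0.5], [0, 0, -0.01, 0, -0.4], [0, 0, 0, 0, -0.3], [0, 0, 0, 0, -0.308]])

```text
time: 30.83
ee_pos: [559.2, -169.7, 181.1]
eef_rot: [[0.07, 0.998, -0.0], [0.998, -0.07, 0.0], [0.0, -0.0, -1.0]]
wrist_force: [-0.4, -0.3, -1.2]
gripper_width: 0.654
grasp_force: 7.9
```

move_arm(deltas=[[0, 0, 0, 0, -0.309], [0, 0, 0, 0, -0.309], [0, 0, 0, 0, -0.309]])

```text
time: 31.08
ee_pos: [559.5, -169.1, 182.3]
eef_rot: [[0.07, 0.998, 0.002], [0.998, -0.07, -0.001], [-0.001, 0.002, -1.0]]
wrist_force: [-0.5, -0.7, -1.2]
gripper_width: 0.658
grasp_force: 5.8
```

move_arm(deltas=[[0, 0, 0, 0, -0.31], [0, -0.001, 0.008, 0, -0.31], [0, -0.001, 0.01, 0, -0.31], [0, -0.004, 0.012, 0, -0.31], [-0.001, -0.006, 0.011, 0, -0.31], [0, 0, 0, 0, -0.31], [0, 0, 0, 0, -0.31]])

```text
time: 31.67
ee_pos: [558.6, -181.3, 223.8]
eef_rot: [[0.07, 0.998, 0.003], [0.998, -0.07, -0.001], [-0.001, 0.003, -1.0]]
wrist_force: [-0.0, 0.6, -1.5]
gripper_width: 0.654
grasp_force: 3.1
```

Run:
```python
from h import *
tilt()
```

```text
9013 normal(tool) [ 0.38 -0.    0.93] x [-66.  14.] z [139. 177.] resid 3.7 F [ 1.5  1.3 -0.4] T [ 0.045 -0.137  0.104] ee [ 558.4 -181.   222.7]
```

move_arm(deltas=[[-0.001, -0.007, 0.009, 0, -0.311], [0, -0.008, 0.008, 0, -0.311], [-0.001, -0.008, 0.007, 0, -0.311], [0, -0.009, 0.007, 0, -0.311], [-0.001, -0.009, 0.006, 0, -0.311], [-0.001, -0.009, 0.004, 0, -0.311], [0, 0, 0, 0, -0.311], [0, 0, 0, 0, -0.311]])

```text
time: 32.38
ee_pos: [554.3, -231.5, 263.6]
eef_rot: [[0.07, 0.998, 0.001], [0.998, -0.07, -0.0], [-0.0, 0.001, -1.0]]
wrist_force: [1.4, 0.6, 1.8]
gripper_width: 0.657
grasp_force: 1.8
```

Run:
```python
from h import *
tilt();hang()
```

```text
3804 normal(tool) [ 0.48 -0.   -0.88] x [ 1. 15.] z [140. 148.] resid 0.6 F [1.  0.6 1.4] T [ 0.143 -0.268  0.045] ee [ 554.3 -230.9  263.2]
138 893 [1.7 3.4 6. ]
146 2916 [ 4.7 10.  14.7]
242 975 [-34.   14.5  28.9]
y [-29.8  23.9] ee [ 554.4 -230.6  263.1] RX -183.8 RY -440.7 yawx 86.0
```

move_arm(deltas=[[-0.001, -0.009, 0.003, 0, -0.311], [0, -0.009, 0.003, 0, -0.311], [-0.001, -0.009, 0.002, 0, -0.31], [0, -0.008, 0, 0, -0.31], [-0.001, -0.007, -0.0005, 0, -0.31], [0, -0.007, 0, 0, -0.31], [-0.001, -0.007, 0, 0, -0.31], [0, -0.006, 0, 0, -0.31]])

```text
time: 33.15
ee_pos: [550.1, -293.6, 270.2]
eef_rot: [[0.07, 0.998, -0.0], [0.998, -0.07, 0.0], [0.0, -0.0, -1.0]]
wrist_force: [-1.1, -0.1, -0.8]
gripper_width: 0.654
grasp_force: 2.6
```

Run:
```python
from h import *
hang();s=env.read_state();print(s['wrist_force'],s['grasp_force'])
```

```text
138 2949 [-1.2  6.3 12.2]
146 920 [-2.  12.4 13.1]
154 565 [ 7.7  9.4 13.5]
162 791 [ 8.   8.8 14.1]
170 722 [ 8.9  9.7 14.8]
178 835 [ 9.9 10.8 15.9]
186 779 [11.  13.2 17.2]
194 623 [12.2 16.2 18.4]
202 349 [13.3 17.3 19.1]
210 228 [13.9 14.8 20.1]
218 298 [14.9 15.6 20.9]
226 437 [15.9 16.7 21.8]
234 245 [16.9 17.6 22.5]
242 683 [18.  21.6 24.8]
250 114 [24.5 24.9 25.2]
y [-26.2  27.9] ee [ 549.9 -294.4  270.2] RX -213.2 RY -497.5 yawx 86.0
[ 0.65389971 -0.73969251  1.19466003] 2.5263190269470215
```

move_arm(deltas=[[0, 0, 0, 0, 0.5], [0, 0, 0, 0, 0.5], [0, 0, 0, 0, 0.5], [0, 0, 0.02, 0, 0.5], [0, 0, 0.03, 0, 0.5], [0, 0, 0.03, 0, 0.5], [0, 0, 0.03, 0, 0.5], [0, 0, 0.03, 0, 0.5]], squeeze=25)

```text
time: 33.87
ee_pos: [550.3, -292.2, 411.5]
eef_rot: [[0.069, 0.998, -0.001], [0.998, -0.069, 0.001], [0.001, -0.001, -1.0]]
wrist_force: [0.8, -1.0, -2.2]
gripper_width: 0.649
grasp_force: 27.5
```

move_arm(deltas=[[0, 0.02, 0.01, -5, 0.5], [0, 0.0277, 0, -6, 0.5], [0, 0.0277, 0, -6, 0.5], [0, 0.0277, 0, -6, 0.5], [0, 0.0277, 0, -6, 0.5], [0, 0.0277, 0, -6, 0.5], [0, 0.0277, 0, -6, 0.5], [0, 0.0277, 0, -6, 0.5]])

```text
time: 34.53
ee_pos: [550.0, -77.1, 420.1]
eef_rot: [[0.78, 0.626, -0.001], [0.626, -0.78, 0.0], [-0.0, -0.001, -1.0]]
wrist_force: [0.8, 0.1, -1.7]
gripper_width: 0.648
grasp_force: 27.5
```

move_arm(deltas=[[0, 0.0277, 0, -6, 0.5], [0, 0.0277, 0, -6, 0.5], [0, 0.0277, 0, -3.5, 0.5], [0, 0.0277, 0, 0, 0.5], [0, 0.0277, 0, 0, 0.5], [0, 0.0277, 0, 0, 0.5], [0, 0.0277, 0, 0, 0.5], [0, 0.0277, 0, 0, 0.5]])

```text
time: 35.2
ee_pos: [549.8, 144.6, 420.1]
eef_rot: [[0.917, 0.4, -0.001], [0.4, -0.917, 0.0], [-0.001, -0.0, -1.0]]
wrist_force: [0.9, 0.5, -1.8]
gripper_width: 0.654
grasp_force: 27.5
```

move_arm(deltas=[[0, 0.0277, 0, 0, 0.5], [0, 0.02, 0, 0, 0.5], [0, 0, 0, 0, 0.5], [0, 0, 0, 0, 0.5]])

```text
time: 35.53
ee_pos: [549.9, 191.6, 419.9]
eef_rot: [[0.916, 0.401, -0.001], [0.401, -0.916, -0.0], [-0.001, -0.0, -1.0]]
wrist_force: [0.5, 0.1, -1.6]
gripper_width: 0.654
grasp_force: 27.5
```

Run:
```python
from h import *
hang()
```

```text
138 2552 [-0.4  7.1 12.3]
146 1316 [-2.2 12.2 13.2]
154 549 [ 7.9  9.6 13.8]
162 803 [ 8.2  9.1 14.3]
170 730 [ 9.3 10.  14.6]
178 818 [10.3 11.1 16.2]
186 795 [11.4 13.7 17.7]
194 639 [12.7 16.8 19. ]
202 326 [13.8 18.  19.8]
210 220 [14.6 15.4 21. ]
218 300 [15.5 16.2 21.3]
226 427 [16.6 17.5 22.5]
234 257 [17.6 18.3 23.7]
242 677 [18.9 22.4 25.7]
250 61 [25.4 25.9 26.2]
y [-28.   25.9] ee [550.1 190.7 420. ] RX -20.0 RY -52.7 yawx 23.6
```

move_arm(deltas=[[0, 0.0107, 0, 0, 0.5], [0, 0, -0.025, 0, 0.5], [0, 0, -0.025, 0, 0.5], [0, 0, -0.025, 0, 0.5], [0, 0, -0.01, 0, 0.5], [0, 0, 0, 0, 0.5], [0, 0, 0, 0, 0.5]])

```text
time: 36.17
ee_pos: [550.5, 200.9, 336.3]
eef_rot: [[0.917, 0.399, 0.0], [0.399, -0.917, 0.0], [0.0, 0.0, -1.0]]
wrist_force: [-0.2, -0.6, -0.6]
gripper_width: 0.648
grasp_force: 27.5
```

Run:
```python
from h import *
s=env.read_state();p=s['ee_pos'];print(p,(p[:2]-C)@N,(p[:2]-C)@L)
```

```text
[550.46110458 200.92064481 336.26279242] -15.62425046835183 -43.43328832828884
```

move_arm(deltas=[[0, 0, -0.012, 0, 0.5], [0, 0, -0.012, 0, 0.5], [0, 0, -0.01, 0, 0.5], [0, 0, -0.006, 0, 0.5], [0, 0, 0, 0, 0.5], [0, 0, 0, 0, 0.5]])

```text
time: 36.67
ee_pos: [550.2, 201.1, 295.1]
eef_rot: [[0.917, 0.399, -0.001], [0.399, -0.917, -0.0], [-0.001, 0.0, -1.0]]
wrist_force: [0.2, 0.5, -2.3]
gripper_width: 0.648
grasp_force: 27.6
```

move_arm(deltas=[[0, 0, -0.002, 0, 0.5], [0, 0, -0.002, 0, 0.5], [0, 0, 0, 0, 0.5]])

```text
time: 36.92
ee_pos: [550.4, 201.2, 292.3]
eef_rot: [[0.917, 0.399, 0.002], [0.399, -0.917, 0.0], [0.002, 0.0, -1.0]]
wrist_force: [0.8, -1.1, -1.2]
gripper_width: 0.647
grasp_force: 27.7
```

move_arm(deltas=[[0, 0, -0.0015, 0, 0.5], [0, 0, -0.0015, 0, 0.5], [0, 0, 0, 0, 0.5]])

```text
time: 37.17
ee_pos: [550.7, 201.3, 292.1]
eef_rot: [[0.917, 0.399, 0.005], [0.399, -0.917, 0.001], [0.005, 0.001, -1.0]]
wrist_force: [-2.6, -1.0, 12.8]
gripper_width: 0.648
grasp_force: 29.2
```

Contact. Loosen and lean it back about 9 mm.

move_arm(deltas=[[0, 0, 0.0025, 0, 0], [0, 0, 0, 0, -0.25], [0, 0, 0, 0, -0.3], [0, 0, 0, 0, -0.309], [0, 0, 0, 0, -0.309]])

```text
time: 37.58
ee_pos: [550.5, 201.2, 292.1]
eef_rot: [[0.917, 0.399, 0.002], [0.399, -0.917, 0.001], [0.002, 0.0, -1.0]]
wrist_force: [-0.5, 0.2, 5.6]
gripper_width: 0.655
grasp_force: 5.9
```

move_arm(deltas=[[-0.0028, -0.0012, 0, 0, -0.309], [-0.0028, -0.0012, 0, 0, -0.309], [-0.0028, -0.0012, -0.0005, 0, -0.309], [0, 0, 0, 0, -0.309], [0, 0, 0, 0, -0.309]])

```text
time: 38.0
ee_pos: [541.6, 197.4, 290.3]
eef_rot: [[0.917, 0.399, -0.001], [0.399, -0.917, -0.0], [-0.001, 0.0, -1.0]]
wrist_force: [-0.8, -1.3, 2.0]
gripper_width: 0.657
grasp_force: 5.6
```

Run:
```python
from h import *
hang();s=env.read_state();print(s['wrist_force'],s['grasp_force'])
```

```text
138 2959 [-1.5  6.3 11.6]
146 788 [-3.4 11.7 12.6]
154 1080 [ 7.9  9.1 14.4]
162 887 [ 9.2 10.4 15.6]
170 919 [11.1 12.3 17.1]
178 1057 [13.  14.5 19.7]
186 793 [15.  18.  22.2]
194 670 [17.1 21.5 23.9]
202 423 [19.1 22.8 25.6]
210 320 [20.8 22.1 27.2]
218 424 [22.5 23.6 28.7]
226 503 [24.6 25.9 31.1]
234 290 [26.4 27.6 33.1]
242 757 [28.5 32.7 35.9]
250 60 [35.5 35.6 35.8]
y [-27.   27.2] ee [541.7 197.4 290.3] RX -25.1 RY -43.2 yawx 23.5
[-0.97443907  0.25874793  2.02433689] 5.567275732755661
```

move_arm(deltas=[[0, 0, 0, 0, -0.312], [0, 0, 0, 0, -0.318], [0, 0, 0, 0, -0.35], [0, 0, 0, 0, -0.5], [0, 0, 0, 0, -0.55], [0, 0, 0, 0, -0.55], [0, 0, 0.008, 0, -0.55], [0, 0, 0.02, 0, -0.55]])

```text
time: 38.72
ee_pos: [541.4, 197.4, 316.2]
eef_rot: [[0.917, 0.399, -0.006], [0.399, -0.917, -0.002], [-0.006, -0.001, -1.0]]
wrist_force: [-0.2, 0.5, -0.5]
gripper_width: 0.775
grasp_force: 0.0
```

move_arm(deltas=[[0, 0, 0.03, 0, -0.55], [0, 0, 0.03, 0, -0.55], [0, 0, 0.03, 0, -0.55], [0, -0.025, 0.02, 0, -0.55], [0, -0.028, 0, 0, -0.55], [0, -0.028, 0, 0, -0.55], [0, -0.028, 0, 6, -0.55], [0, -0.028, 0, 6, -0.55]])

```text
time: 39.38
ee_pos: [541.5, 59.3, 429.5]
eef_rot: [[0.811, 0.585, 0.001], [0.585, -0.811, -0.0], [0.001, 0.001, -1.0]]
wrist_force: [0.1, 0.6, -0.3]
gripper_width: 0.775
grasp_force: 0.0
```

move_arm(deltas=[[0, -0.028, 0, 6, -1], [0, -0.028, 0, 6, -1], [0, -0.028, 0, 6, -1], [0, -0.028, 0, 6, -1], [0, -0.028, 0, 6, -1], [0, -0.028, 0, 6, -1], [0, -0.028, 0, 6, -1], [0, -0.02, 0, 6, -1]])

```text
time: 40.05
ee_pos: [541.4, -157.6, 429.3]
eef_rot: [[0.109, 0.994, 0.001], [0.994, -0.109, -0.001], [-0.001, 0.001, -1.0]]
wrist_force: [1.0, -0.5, 0.1]
gripper_width: 1.001
grasp_force: 0.0
```

move_arm(deltas=[[0, 0, 0, 2.5, -1], [0, 0, 0, 0, -1], [0, 0, 0, 0, -1]])

```text
time: 40.3
ee_pos: [541.8, -155.5, 429.1]
eef_rot: [[0.071, 0.997, 0.001], [0.997, -0.071, 0.0], [0.0, 0.001, -1.0]]
wrist_force: [1.1, -0.6, 0.1]
gripper_width: 0.998
grasp_force: 0.0
```

Run:
```python
from h import *
a=grab('wrist','w9');s=env.read_state();print(s['ee_pos'],np.degrees(np.arctan2(*s['eef_rot'][1::-1,0])))
endscan(a,range(560,650,10));xscan(a,range(-330,-200,10)); rackview(42);rackview(-42)
```

```text
[ 541.83588652 -155.07985842  429.05539619] 85.95395542194967
x 580 y [-326.9 -275.9] 88
x 590 y [-327.5 -219.3] 344
x 600 y [-327.8 -220.2] 335
x 610 y [-329.1 -220.9] 334
x 620 y [-329.6 -221.5] 332
x 630 y [-330.  -222.1] 337
x 640 y [-293.4 -222.9] 86
y -330 x [583.6 633. ] 77 35.0
y -320 x [578.7 634. ] 161 35.1
y -310 x [579.6 634.9] 150 35.2
y -300 x [580.7 635.1] 154 35.2
y -290 x [581.1 636.1] 160 35.2
y -280 x [581.5 637.3] 169 35.2
y -270 x [583.1 637.4] 170 35.1
y -260 x [583.6 637.8] 177 35.1
y -250 x [584.  638.9] 180 35.2
y -240 x [585.1 640.2] 182 35.1
y -230 x [585.9 640.3] 178 35.1
y -220 x [586.1 637.1] 122 34.7
rack 42 103 X [-27. -11.] Y [15. 69.] Z [127. 155.]
rack -42 101 X [-29. -10.] Y [-70. -15.] Z [133. 153.]
```

move_arm(deltas=[[0.008, -0.026, 0, 0, 1], [0.008, -0.026, 0, 0, 1], [0.008, -0.026, -0.02, 0, 1], [0.008, -0.026, -0.025, 0, 1], [0.008, -0.026, -0.025, 0, 1], [0.008, -0.026, -0.025, 0, 1], [0.008, -0.026, -0.025, 0, 1], [0.006, -0.028, -0.025, 0, 1]])

```text
time: 41.12
ee_pos: [604.6, -365.6, 282.4]
eef_rot: [[0.069, 0.998, 0.0], [0.998, -0.069, 0.0], [0.0, 0.0, -1.0]]
wrist_force: [-0.1, -0.4, 0.5]
gripper_width: -0.005
grasp_force: 0.0
```

move_arm(deltas=[[0, 0, -0.025, 0, 1], [0, 0, -0.025, 0, 1], [0, 0, -0.015, 0, 1], [0, 0, 0, 0, 1], [0, 0, 0, 0, 1]])

```text
time: 41.53
ee_pos: [604.1, -364.9, 218.6]
eef_rot: [[0.069, 0.998, -0.001], [0.998, -0.069, 0.001], [0.0, -0.001, -1.0]]
wrist_force: [-0.0, 0.8, 0.4]
gripper_width: 0.001
grasp_force: 0.0
```

Down 23 mm, push 82 mm.

move_arm(deltas=[[0, 0, -0.015, 0, 1], [0, 0, -0.008, 0, 1], [0, 0, 0, 0, 1], [0.001, 0.01, 0, 0, 1], [0.001, 0.01, 0, 0, 1], [0, 0.01, 0, 0, 1], [0.001, 0.01, 0, 0, 1], [0.001, 0.01, 0, 0, 1]])

```text
time: 42.2
ee_pos: [608.1, -314.2, 196.3]
eef_rot: [[0.069, 0.998, 0.001], [0.998, -0.069, -0.001], [-0.001, 0.001, -1.0]]
wrist_force: [-0.7, -1.2, 0.7]
gripper_width: -0.003
grasp_force: 0.8
```

move_arm(deltas=[[0, 0.01, 0, 0, 1], [0.001, 0.01, 0, 0, 1], [0.001, 0.008, 0, 0, 1], [0, 0.0043, 0, 0, 1], [0, 0, 0, 0, 1], [0, -0.008, 0.005, 0, 1], [0, -0.004, 0.03, 0, 1], [0, 0, 0.03, 0, 0]])

```text
time: 42.87
ee_pos: [609.1, -296.6, 259.1]
eef_rot: [[0.071, 0.997, -0.004], [0.997, -0.071, 0.002], [0.002, -0.005, -1.0]]
wrist_force: [0.4, 0.1, 0.7]
gripper_width: 0.126
grasp_force: 0.0
```

move_arm(deltas=[[0, 0.01, 0.03, 0, -1], [0, 0.025, 0.025, 0, -1], [0.002, 0.027, 0, 0, -1], [0.002, 0.027, 0, 0, -1], [0.003, 0.027, 0, 0, -1], [0, 0, 0, 0, -1], [0, 0, 0, 0, -1]])

```text
time: 43.45
ee_pos: [617.0, -178.8, 315.9]
eef_rot: [[0.068, 0.998, 0.0], [0.998, -0.068, -0.0], [-0.0, 0.0, -1.0]]
wrist_force: [-0.7, -0.6, 0.6]
gripper_width: 0.998
grasp_force: 0.0
```

Run:
```python
from h import *
a=grab('wrist','w10');print(env.read_state()['ee_pos'])
endscan(a,range(580,660,10));xscan(a,range(-260,-150,10))
```

```text
[ 616.90241852 -179.80063779  315.7494295 ]
x 580 y [-264.8 -264.4] 2
x 590 y [-266.9 -160. ] 646
x 600 y [-267.1 -159.5] 758
x 610 y [-267.6 -160.3] 750
x 620 y [-268.5 -161.2] 747
x 630 y [-269.2 -161.8] 748
x 640 y [-263.8 -162.3] 522
y -260 x [583.4 638.2] 324 35.0
y -250 x [584.4 638.8] 333 35.1
y -240 x [585.3 639.1] 342 35.1
y -230 x [585.4 639.6] 358 35.1
y -220 x [586.4 640.3] 367 35.1
y -210 x [586.9 641.3] 382 35.1
y -200 x [587.5 641.6] 387 35.1
y -190 x [588.5 643. ] 402 35.1
y -180 x [589.4 643.3] 407 35.1
y -170 x [589.8 643.8] 434 35.0
y -160 x [590.4 643. ] 250 34.5
```

move_arm(deltas=[[0, 0.0072, -0.03, 0, -1], [0, 0, -0.03, 0, -1], [0, 0, -0.03, 0, -1], [0, 0, -0.02, 0, -1], [0, 0, -0.014, 0, -0.5], [0, 0, -0.01, 0, -0.4], [0, 0, 0, 0, -0.3], [0, 0, 0, 0, -0.308]])

```text
time: 44.17
ee_pos: [616.9, -172.6, 181.9]
eef_rot: [[0.07, 0.998, -0.0], [0.998, -0.07, 0.0], [0.0, -0.0, -1.0]]
wrist_force: [-3.7, -0.4, -1.2]
gripper_width: 0.652
grasp_force: 7.9
```

move_arm(deltas=[[0, 0, 0, 0, -0.309], [0, 0, 0, 0, -0.31], [0, 0, 0, 0, -0.31]])

```text
time: 44.42
ee_pos: [616.9, -172.4, 182.5]
eef_rot: [[0.07, 0.998, 0.001], [0.998, -0.07, -0.001], [-0.001, 0.001, -1.0]]
wrist_force: [-4.1, -0.8, -2.4]
gripper_width: 0.656
grasp_force: 5.2
```

move_arm(deltas=[[0, 0, 0, 0, -0.31], [0, -0.001, 0.008, 0, -0.31], [0, -0.001, 0.01, 0, -0.31], [0, -0.004, 0.012, 0, -0.31], [-0.001, -0.006, 0.011, 0, -0.31], [0, 0, 0, 0, -0.31], [0, 0, 0, 0, -0.31]])

```text
time: 45.0
ee_pos: [616.2, -184.4, 224.6]
eef_rot: [[0.07, 0.998, 0.003], [0.998, -0.07, -0.001], [-0.0, 0.003, -1.0]]
wrist_force: [-0.6, 1.2, -0.1]
gripper_width: 0.657
grasp_force: 6.2
```

Run:
```python
from h import *
tilt()
```

```text
9065 normal(tool) [ 0.38 -0.    0.92] x [-67.  14.] z [140. 179.] resid 3.7 F [-0.2  1.4 -0.4] T [0.167 0.064 0.045] ee [ 616.1 -184.2  223.6]
```

move_arm(deltas=[[-0.001, -0.007, 0.009, 0, -0.312], [0, -0.008, 0.008, 0, -0.312], [-0.001, -0.008, 0.007, 0, -0.312], [0, -0.009, 0.007, 0, -0.312], [-0.001, -0.009, 0.006, 0, -0.312], [-0.001, -0.009, 0.004, 0, -0.312], [0, 0, 0, 0, -0.312], [0, 0, 0, 0, -0.312]])

```text
time: 45.72
ee_pos: [611.7, -234.7, 263.6]
eef_rot: [[0.07, 0.998, 0.0], [0.998, -0.07, -0.0], [0.0, 0.0, -1.0]]
wrist_force: [-1.2, -0.3, -0.7]
gripper_width: 0.656
grasp_force: 0.0
```

Run:
```python
from h import *
tilt();hang()
```

```text
few 0
226 6971 [-31.7   7.7  41.3]
y [-27.2  28.1] ee [ 611.8 -233.8  262.9] RX -132.4 RY -466.5 yawx 86.0
```

Run:
```python
from h import *
w=grab('wrist','w11')
endscan(w,range(560,680,10));xscan(w,range(-330,-120,15))
```

```text
x 590 y [-267.5 -161.2] 1278
x 600 y [-267.5 -160.7] 1322
x 610 y [-268.1 -161.3] 1278
x 620 y [-268.8 -162. ] 1315
x 630 y [-269.3 -162.6] 1327
x 640 y [-263.1 -162.6] 870
y -270 x [585.3 637.5] 237 35.0
y -255 x [583.9 638. ] 567 35.0
y -240 x [584.8 639.1] 611 35.0
y -225 x [585.8 639.6] 655 35.1
y -210 x [586.7 640.7] 703 35.0
y -195 x [587.3 641.2] 735 35.0
y -180 x [588.4 642.3] 795 35.1
y -165 x [589.2 642.7] 846 35.0
```

View pics/w11.png

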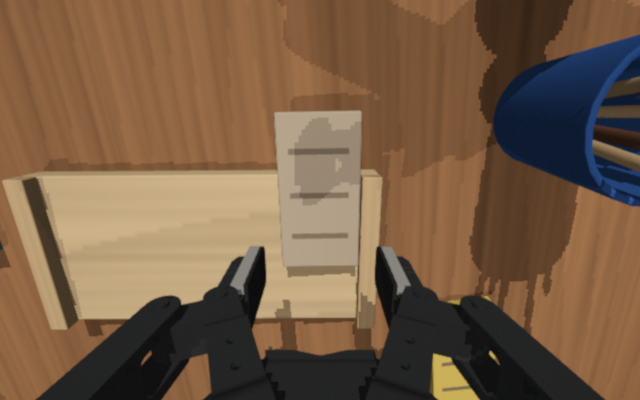

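move_arm(deltas=[[0, 0, 0.02, 0, -1], [0, 0.02, 0.01, 0, -1], [0.002, 0.022, 0, 0, -1], [0.0025, 0.0195, -0.01, 0, -1], [0, 0, -0.03, 0, -1], [0, 0, -0.03, 0, -1], [0, 0, -0.025, 0, -1], [0, 0, -0.015, 0, -0.6]])

```text
time: 46.53
ee_pos: [615.4, -171.3, 179.4]
eef_rot: [[0.068, 0.998, -0.005], [0.998, -0.068, 0.002], [0.001, -0.005, -1.0]]
wrist_force: [0.1, -0.3, -0.2]
gripper_width: 0.887
grasp_force: 0.0
```

move_arm(deltas=[[0, 0, 0, 0, -0.5], [0, 0, 0, 0, -0.4], [0, 0, 0, 0, -0.3], [0, 0, 0, 0, -0.305], [0, 0, 0, 0, -0.308], [0, 0, 0, 0, -0.308]])

```text
time: 47.03
ee_pos: [616.6, -172.6, 184.6]
eef_rot: [[0.069, 0.998, 0.002], [0.998, -0.069, -0.001], [-0.0, 0.002, -1.0]]
wrist_force: [0.7, -0.1, -1.3]
gripper_width: 0.653
grasp_force: 10.5
```

move_arm(deltas=[[0, 0, 0, 0, -0.31], [0, -0.001, 0.008, 0, -0.31], [0, -0.001, 0.01, 0, -0.31], [0, -0.004, 0.012, 0, -0.31], [-0.001, -0.006, 0.009, 0, -0.31], [0, 0, 0, 0, -0.31], [0, 0, 0, 0, -0.31]])

```text
time: 47.62
ee_pos: [615.5, -185.0, 224.1]
eef_rot: [[0.07, 0.998, 0.003], [0.998, -0.07, -0.001], [-0.001, 0.003, -1.0]]
wrist_force: [0.7, 1.0, -0.6]
gripper_width: 0.653
grasp_force: 2.2
```

move_arm(deltas=[[-0.001, -0.007, 0.009, 0, -0.3105], [0, -0.008, 0.008, 0, -0.3105], [-0.001, -0.008, 0.007, 0, -0.3105], [0, 0, 0, 0, -0.3105], [0, 0, 0, 0, -0.3105]])

```text
time: 48.03
ee_pos: [613.4, -208.4, 247.5]
eef_rot: [[0.071, 0.998, 0.002], [0.998, -0.071, -0.001], [-0.0, 0.002, -1.0]]
wrist_force: [0.5, 0.8, -0.6]
gripper_width: 0.654
grasp_force: 2.1
```

Run:
```python
from h import *
tilt()
```

```text
6897 normal(tool) [ 0.55 -0.    0.83] x [-69.  15.] z [146. 207.] resid 4.1 F [ 0.4  1.4 -0.6] T [ 0.026 -0.151  0.091] ee [ 613.4 -207.9  246.8]
```

move_arm(deltas=[[0, -0.009, 0.006, 0, -0.31], [-0.001, -0.009, 0.006, 0, -0.31], [-0.001, -0.009, 0.004, 0, -0.31], [0, 0, 0, 0, -0.31], [0, 0, 0, 0, -0.31]])

```text
time: 48.5
ee_pos: [611.3, -235.4, 263.3]
eef_rot: [[0.071, 0.998, 0.001], [0.998, -0.071, -0.0], [-0.0, 0.001, -1.0]]
wrist_force: [1.2, 0.6, 0.3]
gripper_width: 0.658
grasp_force: 1.8
```

Run:
```python
from h import *
tilt()
```

```text
4142 normal(tool) [-0.7   0.   -0.72] x [-39.  17.] z [145. 206.] resid 4.5 F [0.5 0.3 0.6] T [ 0.133 -0.079  0.038] ee [ 611.4 -234.8  262.8]
```

move_arm(deltas=[[-0.001, -0.009, 0.004, 0, -0.31], [0, -0.009, 0.004, 0, -0.31], [-0.001, -0.009, 0.003, 0, -0.31], [0, -0.008, 0.001, 0, -0.31], [0, 0, 0, 0, -0.31], [0, 0, 0, 0, -0.31]])

```text
time: 49.05
ee_pos: [609.2, -270.3, 275.0]
eef_rot: [[0.071, 0.998, 0.001], [0.998, -0.071, -0.0], [-0.0, 0.001, -1.0]]
wrist_force: [-1.2, 0.7, 3.6]
gripper_width: 0.656
grasp_force: 3.2
```

Run:
```python
from h import *
hang();s=env.read_state();print(s['wrist_force'],s['grasp_force'])
```

```text
146 3272 [ 3.2  9.4 16. ]
154 428 [14.2 16.1 16.9]
162 40 [11.  12.1 14.3]
170 62 [ 8.2 10.9 12.1]
178 44 [4.2 7.7 9.6]
186 288 [0.1 2.2 6. ]
194 378 [-1.8  1.7  4.3]
202 257 [-3.2  1.1  2.8]
210 108 [-5.5 -1.3  0.3]
218 39 [-8.1 -3.4 -1.5]
226 23 [-9.1 -5.9 -3.3]
234 96 [-13.1  -8.6  -6.8]
242 40 [-14.6 -13.7  -7.5]
250 426 [-15.7 -12.2 -10.3]
y [-29.5  27. ] ee [ 609.3 -269.8  274.9] RX -149.0 RY -498.5 yawx 86.0
[-1.0053783   0.5180057   2.71137938] 3.1925418600440025
```

move_arm(deltas=[[-0.001, -0.008, 0.001, 0, -0.31], [0, -0.008, 0, 0, -0.31], [-0.001, -0.008, 0, 0, -0.31], [0, -0.008, -0.001, 0, -0.31], [0, -0.006, -0.001, 0, -0.31], [0, 0, 0, 0, -0.31], [0, 0, 0, 0, -0.31]])

```text
time: 49.68
ee_pos: [607.2, -308.1, 273.7]
eef_rot: [[0.07, 0.998, 0.0], [0.998, -0.07, -0.0], [-0.0, 0.0, -1.0]]
wrist_force: [-2.3, -0.3, 4.0]
gripper_width: 0.658
grasp_force: 4.9
```

Run:
```python
from h import *
hang();s=env.read_state();print(s['wrist_force'],s['grasp_force'])
```

```text
146 3735 [ 0.7  9.5 15.2]
154 127 [11.4 14.5 16. ]
162 818 [10.1 11.  15.8]
170 632 [10.6 11.4 16.8]
178 725 [11.5 12.2 17.1]
186 784 [12.4 13.4 18.2]
194 713 [13.4 17.2 19.7]
202 296 [14.3 18.9 20.3]
210 258 [15.3 18.9 21.1]
218 206 [15.9 16.6 22. ]
226 330 [16.6 17.3 21.7]
234 324 [17.5 18.3 23.2]
242 343 [18.4 19.5 24.8]
250 495 [19.3 23.8 26. ]
y [-27.1  27.4] ee [ 607.3 -307.7  273.6] RX -166.0 RY -532.5 yawx 86.0
[-2.57780164 -0.48052609  3.34709229] 4.963836595416069
```

move_arm(deltas=[[0, 0, 0, 0, 0.5], [0, 0, 0, 0, 0.5], [0, 0, 0, 0, 0.5], [0, 0, 0.02, 0, 0.5], [0, 0, 0.03, 0, 0.5], [0, 0, 0.03, 0, 0.5], [0, 0, 0.03, 0, 0.5], [0, 0, 0.03, 0, 0.5]], squeeze=25)

```text
time: 50.4
ee_pos: [607.6, -306.9, 413.5]
eef_rot: [[0.068, 0.998, -0.001], [0.998, -0.068, 0.002], [0.002, -0.001, -1.0]]
wrist_force: [1.8, 0.2, -2.1]
gripper_width: 0.645
grasp_force: 28.0
```

move_arm(deltas=[[-0.0015, 0.02, 0.01, -5, 0.5], [-0.0015, 0.027, 0, -6, 0.5], [-0.0015, 0.027, 0, -6, 0.5], [-0.0015, 0.027, 0, -6, 0.5], [-0.0015, 0.027, 0, -6, 0.5], [-0.0015, 0.027, 0, -6, 0.5], [-0.0015, 0.027, 0, -6, 0.5], [-0.0015, 0.027, 0, -6, 0.5]])

```text
time: 51.07
ee_pos: [595.3, -96.6, 422.2]
eef_rot: [[0.78, 0.626, -0.002], [0.626, -0.78, 0.001], [-0.0, -0.002, -1.0]]
wrist_force: [0.3, -0.6, -1.8]
gripper_width: 0.651
grasp_force: 28.0
```

move_arm(deltas=[[-0.0015, 0.027, 0, -6, 0.5], [-0.0015, 0.027, 0, -6, 0.5], [-0.0015, 0.027, 0, -3.5, 0.5], [-0.0015, 0.027, 0, 0, 0.5], [-0.0015, 0.027, 0, 0, 0.5], [-0.0015, 0.027, 0, 0, 0.5], [-0.0015, 0.027, 0, 0, 0.5], [-0.0015, 0.027, 0, 0, 0.5]])

```text
time: 51.73
ee_pos: [583.1, 119.4, 422.2]
eef_rot: [[0.917, 0.4, -0.002], [0.4, -0.917, 0.001], [-0.001, -0.001, -1.0]]
wrist_force: [1.0, -0.1, -1.1]
gripper_width: 0.647
grasp_force: 28.0
```

move_arm(deltas=[[0, 0.008, 0, 0, 0.5], [0, 0, 0, 0, 0.5], [0, 0, 0, 0, 0.5]])

```text
time: 51.98
ee_pos: [583.4, 125.7, 422.6]
eef_rot: [[0.916, 0.4, -0.001], [0.4, -0.916, -0.0], [-0.001, -0.0, -1.0]]
wrist_force: [-0.9, -0.7, -2.5]
gripper_width: 0.653
grasp_force: 28.0
```

Run:
```python
from h import *
hang()
```

```text
146 3665 [ 2.4 10.9 16.6]
154 122 [13.4 16.4 17.4]
162 825 [11.5 12.5 17.4]
170 630 [12.1 12.8 18.2]
178 702 [13.  13.7 18.5]
186 781 [13.8 14.9 19.7]
194 699 [14.8 18.5 21.2]
202 294 [15.8 20.6 21.9]
210 252 [16.8 20.5 22.9]
218 193 [17.3 18.  23.7]
226 320 [18.1 18.8 24.3]
234 320 [19.  19.7 24.9]
242 270 [19.9 20.6 26.4]
250 523 [20.9 24.6 27.4]
y [-28.1  25.7] ee [583.5 124.9 422.9] RX -15.6 RY -126.3 yawx 23.5
```

move_arm(deltas=[[-0.0015, -0.0014, 0, 0, 0.5], [0, 0, -0.025, 0, 0.5], [0, 0, -0.025, 0, 0.5], [0, 0, -0.025, 0, 0.5], [0, 0, -0.01, 0, 0.5], [0, 0, 0, 0, 0.5], [0, 0, 0, 0, 0.5]])

```text
time: 52.62
ee_pos: [582.1, 123.4, 339.2]
eef_rot: [[0.917, 0.398, 0.0], [0.398, -0.917, -0.0], [0.0, 0.0, -1.0]]
wrist_force: [-0.5, -0.5, -1.9]
gripper_width: 0.651
grasp_force: 27.9
```

move_arm(deltas=[[0, 0, -0.012, 0, 0.5], [0, 0, -0.012, 0, 0.5], [0, 0, -0.008, 0, 0.5], [0, 0, 0, 0, 0.5], [0, 0, 0, 0, 0.5]])

```text
time: 53.03
ee_pos: [581.8, 124.1, 305.8]
eef_rot: [[0.917, 0.399, -0.001], [0.399, -0.917, -0.0], [-0.001, -0.0, -1.0]]
wrist_force: [0.2, -0.5, -2.6]
gripper_width: 0.653
grasp_force: 27.9
```

move_arm(deltas=[[0, 0, -0.002, 0, 0.5], [0, 0, -0.002, 0, 0.5], [0, 0, 0, 0, 0.5]])

```text
time: 53.28
ee_pos: [581.9, 124.1, 302.6]
eef_rot: [[0.917, 0.399, 0.0], [0.399, -0.917, -0.0], [0.0, 0.0, -1.0]]
wrist_force: [-0.5, -0.1, -2.3]
gripper_width: 0.647
grasp_force: 27.9
```

move_arm(deltas=[[0, 0, -0.002, 0, 0.5], [0, 0, -0.002, 0, 0.5], [0, 0, 0, 0, 0.5]])

```text
time: 53.53
ee_pos: [581.8, 124.1, 298.1]
eef_rot: [[0.917, 0.399, -0.001], [0.399, -0.917, -0.0], [-0.001, -0.0, -1.0]]
wrist_force: [-0.1, 0.1, -3.0]
gripper_width: 0.651
grasp_force: 27.9
```

move_arm(deltas=[[0, 0, -0.0015, 0, 0.5], [0, 0, -0.0015, 0, 0.5], [0, 0, 0, 0, 0.5]])

```text
time: 53.78
ee_pos: [581.9, 124.2, 295.9]
eef_rot: [[0.917, 0.399, 0.001], [0.399, -0.917, 0.0], [0.001, 0.0, -1.0]]
wrist_force: [0.1, -0.2, -1.2]
gripper_width: 0.648
grasp_force: 28.1
```

move_arm(deltas=[[0, 0, -0.0015, 0, 0.5], [0, 0, -0.001, 0, 0.5], [0, 0, 0, 0, 0.5]])

```text
time: 54.03
ee_pos: [582.1, 124.4, 295.7]
eef_rot: [[0.917, 0.399, 0.003], [0.399, -0.917, 0.001], [0.004, 0.001, -1.0]]
wrist_force: [-3.4, 0.2, 9.4]
gripper_width: 0.646
grasp_force: 29.2
```

move_arm(deltas=[[0, 0, 0.001, 0, 0], [0, 0, 0, 0, -0.25], [0, 0, 0, 0, -0.3], [0, 0, 0, 0, -0.309], [0, 0, 0, 0, -0.309]])

```text
time: 54.45
ee_pos: [582.1, 124.4, 295.5]
eef_rot: [[0.917, 0.399, 0.003], [0.399, -0.917, 0.001], [0.003, 0.0, -1.0]]
wrist_force: [-1.3, 1.7, 6.0]
gripper_width: 0.656
grasp_force: 5.9
```

move_arm(deltas=[[-0.0028, -0.0012, 0, 0, -0.309], [-0.0028, -0.0012, 0, 0, -0.309], [-0.0028, -0.0012, -0.0005, 0, -0.309], [0, 0, 0, 0, -0.309], [0, 0, 0, 0, -0.309]])

```text
time: 54.87
ee_pos: [573.3, 120.5, 293.9]
eef_rot: [[0.917, 0.399, 0.0], [0.399, -0.917, 0.0], [0.0, -0.0, -1.0]]
wrist_force: [-1.0, 2.3, 5.0]
gripper_width: 0.655
grasp_force: 5.8
```

Run:
```python
from h import *
hang();s=env.read_state();print(s['wrist_force'],s['grasp_force'])
```

```text
138 178 [11.  13.8 15.2]
146 3491 [ 1.5 10.2 15.9]
154 387 [11.6 13.6 17.4]
162 979 [11.8 13.1 18.1]
170 793 [13.4 14.5 19.5]
178 840 [15.  16.1 21.4]
186 899 [16.7 18.5 23.1]
194 770 [18.6 22.7 25.2]
202 358 [20.4 25.1 26.7]
210 270 [21.8 23.2 28.1]
218 315 [23.1 24.1 29.4]
226 473 [24.8 25.9 31. ]
234 298 [26.3 27.4 32.6]
242 732 [28.2 31.7 35.6]
250 171 [35.5 35.9 36.5]
y [-27.3  26.8] ee [573.4 120.5 293.9] RX -26.6 RY -126.3 yawx 23.5
[-1.72348835  1.44742437  5.54071838] 5.814821049571037
```

move_arm(deltas=[[-0.002, -0.0009, 0, 0, -0.309], [-0.0015, -0.0006, 0, 0, -0.309], [0, 0, 0, 0, -0.312], [0, 0, 0, 0, -0.318], [0, 0, 0, 0, -0.35], [0, 0, 0, 0, -0.5], [0, 0, 0, 0, -0.55], [0, 0, 0, 0, -0.55]])

```text
time: 55.58
ee_pos: [570.0, 119.0, 293.5]
eef_rot: [[0.917, 0.399, -0.0], [0.399, -0.917, -0.0], [-0.0, 0.0, -1.0]]
wrist_force: [0.0, 0.3, 0.5]
gripper_width: 0.775
grasp_force: 0.0
```

move_arm(deltas=[[0, 0, 0.008, 0, -0.55], [0, 0, 0.02, 0, -0.55], [0, 0, 0.03, 0, -0.55], [0, 0, 0.03, 0, -0.55], [0, 0, 0.03, 0, -0.55], [-0.01, -0.028, 0.02, 0, -0.55], [-0.015, -0.028, 0, 0, -0.55], [-0.015, -0.028, 0, 0, -0.55]])

```text
time: 56.25
ee_pos: [529.3, 34.4, 434.1]
eef_rot: [[0.916, 0.4, 0.004], [0.4, -0.916, -0.0], [0.004, 0.002, -1.0]]
wrist_force: [0.3, -0.8, -0.7]
gripper_width: 0.772
grasp_force: 0.0
```

move_arm(deltas=[[-0.015, -0.028, 0, 0, -0.55], [-0.015, -0.028, 0, 0, -0.55], [-0.015, -0.028, 0, 0, -0.55], [0, 0, 0, 0, -0.55], [0, 0, 0, 0, -0.55]])

```text
time: 56.67
ee_pos: [484.3, -50.0, 432.6]
eef_rot: [[0.918, 0.397, 0.002], [0.397, -0.918, -0.0], [0.001, 0.001, -1.0]]
wrist_force: [0.1, 0.4, 0.1]
gripper_width: 0.774
grasp_force: 0.0
```

Run:
```python
from h import *
for y in(126,42,-42,-126): a=rackview(y)
s=grab('side')
cv2.imwrite('pics/c7.png',np.vstack([np.hstack([cv2.resize(a['color'][140:260,150:310,::-1],(400,300),interpolation=cv2.INTER_CUBIC),cv2.resize(s['color'][120:216,210:338,::-1],(400,300),interpolation=cv2.INTER_CUBIC)]),np.hstack([cv2.resize(a['color'][:,:,::-1],(400,250)),cv2.resize(s['color'][:,:,::-1],(400,250))])]))
```

```text
rack 126 1 X [-25. -25.] Y [94. 94.] Z [114. 114.]
rack 42 105 X [-28. -11.] Y [14. 69.] Z [126. 156.]
rack -42 103 X [-28.  -9.] Y [-71. -16.] Z [129. 152.]
rack -126 103 X [-30.  -7.] Y [-153.  -99.] Z [129. 153.]
```

View pics/c7.png

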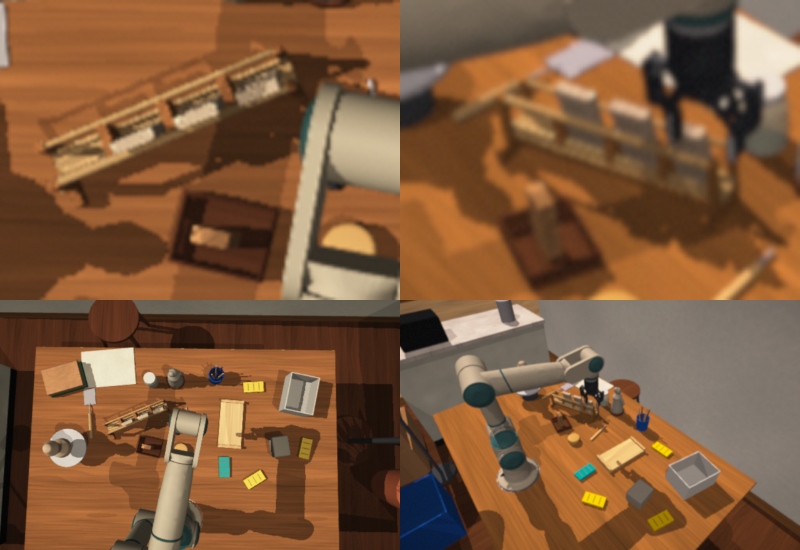

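```bash
python3 -c "
from station import job
print(job.finish_job())"
```

```text
the job is handed in; nothing more can be done
None
```

The job is handed in: the one cork block is in the tool tray, and all three plaques lean on the rail, relief face to the front, in three separate bays; one plaque slipped from the grip during turning, fell back flat on the board, and was turned on the second try.

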